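# Belt-tension check behind a touch-latch hatch

## Robot

A 7-joint arm with a two-finger parallel gripper is mounted at the origin on the work surface. World frame = base frame: x ahead of the robot, y to its left, z up, the work surface at z = 0. Lengths are in m, angles in rad, forces in N, time in s.
With the tool pointing down it reaches from about 0.425 to 0.925 m from the base axis. Payload 6.8 kg.
Tool frame: the origin (TCP) lies on the front face of the gripper's body, between the roots of the fingers; the fingertips stand 73 mm ahead of it and the grasp point (between the pads) lies 54 mm ahead of it (tcp_to_tips is the distance from the TCP to the fingertips, in m); z points along the fingers, x is the direction in which the jaws open and shut, and the axes are right-handed (so a half turn about z gives the same grasp; the last joint's range is limited). The gripper opens to 85 mm and grips with 20 to 120 N. Pads are 22 mm wide; open, the fingers measure 114 mm over their backs; the gripper's body (76 mm by 85 mm) begins 54 mm behind the grasp point. The pads swing forward as they close: fully open they stand 13 mm farther back than shut.
Start: joints at [-1.288, 0.477, 0.022, 1.555, -0.011, 1.109, -0.083], TCP at [0.257, 0.624, 0.304] pointing down, gripper open.
Joint ranges: [-2.96, 2.96], [-0.34, 2.1], [-1.41, 1.46], [0.24, 2.44], [-1.37, 4.51], [0.17, 1.92], [-2.96, 2.96]. Speed limits (rad/s): [2.39, 2.39, 3.14, 3.14, 3.14, 3.14, 3.14].

## Interface

Orientations are given as a unit quaternion [w, x, y, z].
In Python, from station import get_obs, read_camera, hand_in, look_for, silhouettes, tcp_to_tips gives the robot as it stands. The module is installed in compiled form; this text tells all that it offers.
- The arm moves only by the tool apply_moves, never from a script. Its argument "moves" is a list of rows, each a list of 3 entries, a list of its own where there are three numbers: the shift along the tool's x, y, z in units of 25 mm (1.0 is 25 mm), then the turn, a rotation vector about the tool's x, y, z in units of 10 degrees (1.0 is 10 degrees), then the gripper's target within -1 to 1 (fully open at 1, half-way at 0, shut at -1). In form: [[[dx, dy, dz], [rx, ry, rz], jaw], ...]. A call has 1 to 20 rows; each row is the pose to reach, as a shift and turn from the pose commanded when the call began, along the tool's axes at that moment; what a row does not reach only later rows make up. A row lasts 1/8 s, in which the tool goes at most 62.5 mm and 10.7 degrees, less where a joint would pass 70% of its speed; a pose out of reach is approached as far as the arm can. A call with a gripper value outside its range is refused whole. The fingers move at their own pace and stop on an object; "force" is the grip in N (left out, the last holds). Time passes only in rows, so rows that repeat a pose let the fingers close. It gives the time, the measured TCP pose, the force and the opening at its end, in the units of the state.
- get_obs(): the state, without advancing time (a new reading comes with each control period).
- read_camera(name): name is "scene" or "top" or "wrist"; returns a dict with "color" (400x640x3 uint8, red, green, blue), "mtx" (3x3 intrinsics, pixels), "k1" (the pictures are not rectified: a ray, as slopes to the right and down, at radius r is drawn at 1 + k1 r^2 times it, then the intrinsics apply), "eye" and "rotation" of the camera in the world; the wrist camera has in their place "hand_eye" (4x4, takes a point from camera to tool coordinates, whose origin is the TCP and whose axes are the tool frame's). Camera axes: x right, y up, looking along -z (the intrinsics and any distortion apply to the point x, -y, -z); pixel columns grow to the right and rows downward; lengths in m; the calibration is good to about 2 mm. A picture is of the moment at which its call begins: read the wrist's pose just before it. There is no depth.
- hand_in(): hands the job in, once; it reports no verdict.
Trained networks look in the newest picture that a camera, given by its name, has taken for a name from the list of things; names that differ only in an ending like _2 or _b are one class to them, and where a whole thing is asked for, a point or a joint stands for the part that bears it (a point fixed in the world has none). Each returns a list of dicts, best first, with "conf" (0 to 1); they miss things now and then, are a little off and sometimes report something else, mostly with a low value. They report only what shows in the picture. A call takes as long as a camera call.
- look_for(camera, query): "pixel" ([row, column] in pixels, amid what is visible of it).
- silhouettes(camera, query): "mask" (400x640 bool, what is visible of it) and "pixel" ([row, column] in pixels, amid what is visible of it).
The state is a dict: "t": time; "q": joint angles; "joint_vel": joint speeds; "joint_torque": joint torques, N m; "eef_pos": TCP position; "tool_rot": TCP orientation; "contact_force": force on the tool from outside, world axes, zero at the start; "torque": the same for the moment, N m; "gripper_width": opening from 0.0 (shut) to 1.0 (fully open).
Only numpy, scipy, OpenCV 4.12 (cv2) and the standard library are available. Lean on these libraries where they do the work, as an engineer would, in place of code of your own. Each camera call takes 0.05 s, during which the arm holds its last target.

## Task

Check the belt tension on the bench linisher: push its sloping front hatch in near the upper edge and let go so that the catch pops it ajar, then swing the hatch fully down to its stop. Inside, pull the gauge's grip straight out to its 40 mm mark without over-pulling, hold it there for about a second, then let it go fully home and leave the hatch open and everything else where it stands.

Things in the scene. Friction and masses are not known exactly. Their poses are not given: they have to be found in the camera images.
- linisher: The bench linisher (belt grinder): grey sheet-metal housing 300 mm deep and wide, 196 mm high, its front sloping back at 35 degrees from the horizontal, with an aluminium hatch plate lying on the slope. Motor on top, abrasive belt along its right side, 60 mm beyond the hatch's side edge. Origin: underside centre; x to its back, y to its left.
- hatch_hinge (a point): Fixed point, middle of the hatch's hinge axis, along the hatch's lower edge. x runs up the slope, y along the hinge (machine's left), z straight out of the slope (35 degrees from vertical, leaning to the robot's side). The slope's surface is 9 mm below it (z = -9) and ends at x = 200 mm, at the level top. Hold the tool square to the slope: the shelf leaves no room for an upright one.
- hatch_push (a point): The point to push: outer face of the hatch, mid-width, 140 mm from the hinge axis, over the catch; moves with the hatch. x from hinge to free edge, z out of the face. The plate stands 9 mm off the slope. It can be pushed in 7 mm here, to a stop; the catch lets go 4 to 6 mm in, with about 6 N. Push to the stop, then back off.
- hatch_edge (a point): Middle of the free edge of the hatch (half-way through its thickness), moves with the hatch. The hatch is a plate 155 mm (hinge to free edge) by 190 mm by 10 mm, 0.3 kg, its underside in the plane of the hinge axis.
- hatch (a joint): Hatch angle, rad: 0 shut, negative pushed in (stop -0.05), about 0.31 popped ajar (free edge then about 55 mm off the slope: a fingertip can hook it from behind), 2.25 fully open at its stop, lying out towards the robot. Past about 1.0 it falls open slowly by itself; before that its weight (1.3 N at the edge) brings it back onto the catch.
- catch (a joint): Sprung plunger of the catch, m: 0 locked in; about 0.045 when it has popped out. It stands 140 mm up the slope from the hinge axis, mid-width, 12 mm thick. Once popped it stays out.
- gauge_grip (a point): Centre of the gauge's grip, a black block 40 mm long up the slope, 14 mm thick along y (grip it across this), 28 mm high along the pull; when home its top is 6 mm below the slope's surface. It sits 75 mm up the slope from the hinge axis, mid-width, in a recess 170 mm wide, 115 mm long (10 to 125 mm from the hinge axis), 85 mm deep. x up the slope, z out = pull.
- gauge_sleeve (a point): Middle of the mouth of the gauge's fixed aluminium sleeve (22 mm thick), 50 mm below the slope's surface. When pulled 40 mm the dark mark ring on the gauge's rod has just come out of this mouth.
- gauge (a joint): Pull of the gauge in m: 0 home, 0.040 at the mark, 0.060 hard stop. The spring pulls back with 2 N at home and 12 N at the mark.
- cup_brush: Loose bystander: steel wire cup brush, 72 mm across, 55 mm high, on the table by the front left of the machine; origin at its underside.
- paste_tin: Loose bystander: tin 56 mm across, 60 mm high, on the machine's level top, left; origin at its underside.
- cut_wheel: Loose bystander: grinding wheel 110 mm across, 12 mm thick, flat on the table by the front right of the machine; origin at its underside.
- spanner: Loose bystander: spanner 170 mm long, on the table to the right.
- chip_hammer: Loose bystander: hammer 240 mm long, on the table to the left.
- goggles: Loose bystander: green safety glasses 140 mm wide, on the table to the right.
- shelf_front (a point): Middle of the front wire of the open wire shelf over the machine; 340 mm wide, 385 mm above the table; it reaches 195 mm back from here and stands above the upper quarter of the hatch.

How it is judged:
By the outcome, as a careful person would: the job done as asked, in the order asked, and still so for the second after the job is handed in, with the robot touching nothing.
It also fails if it takes over 61 s, if anything falls off the work surface, if the arm or the gripper's body presses on something with over 40 N, if the wrist force passes 120 N, or if a joint passes its speed limit or range.

## Working session

There is one attempt and no reset: what is moved stays moved. The work goes in short steps, Python scripts to look and compute and a tool call to move; the robot and the scene stay as the last step left them, time stands still between calls to the robot, and variables do not carry over. Pictures are saved under pics/ and viewed, and the job is handed in when it is done.

Besides the shell and the picture viewer there is one more tool, called after ">>>" as a command line: name --argument value ..., lists and objects as JSON in quotes. apply_moves: Moves the arm, as the interface text tells. Its arguments: {"type":"object","properties":{"moves":{"type":"array"},"force":{"type":"number"}},"required":["moves"]}

```bash
mkdir -p pics
python3 - <<'E'
from station import *
import cv2
o=get_obs(); print({k:(v if not hasattr(v,'round') else v) for k,v in o.items()})
print(tcp_to_tips)
for n in ["scene","top","wrist"]:
    c=read_camera(n); cv2.imwrite(f"pics/{n}0.png",c["color"][:,:,::-1])
    print(n,{k:v for k,v in c.items() if k!="color"})
E
```

```text
{'t': 0.0, 'q': array([-1.28805422,  0.47782141,  0.02233681,  1.55646434, -0.01148011,
        1.10929977, -0.0831042 ]), 'joint_vel': array([-1.87314240e-04,  6.05547379e-04, -4.37008251e-04,  9.84529507e-05,
        2.35783882e-03,  1.28053754e-03,  6.52653431e-04]), 'joint_torque': array([ 1.63345217e-04, -5.96460021e+01,  1.60761852e+00, -2.81209660e+01,
        1.23438437e-02,  9.16521123e-03, -8.98071420e-06]), 'eef_pos': array([0.25698325, 0.6236635 , 0.30290582]), 'tool_rot': array([ 5.81712590e-04,  8.30945059e-01,  5.56353700e-01, -7.28580873e-04]), 'contact_force': array([-0.08448526, -0.35122321, -0.02815895]), 'torque': array([-0.00223192, -0.06154845, -0.02845172]), 'gripper_width': 1.0020498329546883}
0.0726
scene {'mtx': array([[500.3659899 ,   0.        , 317.64529074],
       [  0.        , 500.3659899 , 189.11167365],
       [  0.        ,   0.        ,   1.        ]]), 'k1': -0.088368103442518, 'eye': array([ 0.14604007, -0.94370509,  1.7474331 ]), 'rotation': array([ 0.93226718,  0.27837906, -0.05952494, -0.22324826])}
top {'mtx': array([[490.01656304,   0.        , 318.26206772],
       [  0.        , 490.01656304, 202.10111573],
       [  0.        ,   0.        ,   1.        ]]), 'k1': -0.05127464457801505, 'eye': array([ 0.29931704, -0.01958995,  1.77320376]), 'rotation': array([ 0.70753916,  0.05702297, -0.06955643, -0.70092697])}
wrist {'mtx': array([[344.9177518 ,   0.        , 318.92317441],
       [  0.        , 344.9177518 , 198.84881017],
       [  0.        ,   0.        ,   1.        ]]), 'k1': -0.06653797745279073, 'hand_eye': array([[ 9.99999595e-01, -8.56374481e-04, -2.78509735e-04,
         4.05111244e-04],
       [-9.00516294e-04, -9.52307910e-01, -3.05137402e-01,
        -7.73562160e-02],
       [-3.91514011e-06,  3.05137529e-01, -9.52308295e-01,
        -7.06910771e-02],
       [ 0.00000000e+00,  0.00000000e+00,  0.00000000e+00,
         1.00000000e+00]])}
```

View pics/scene0.png

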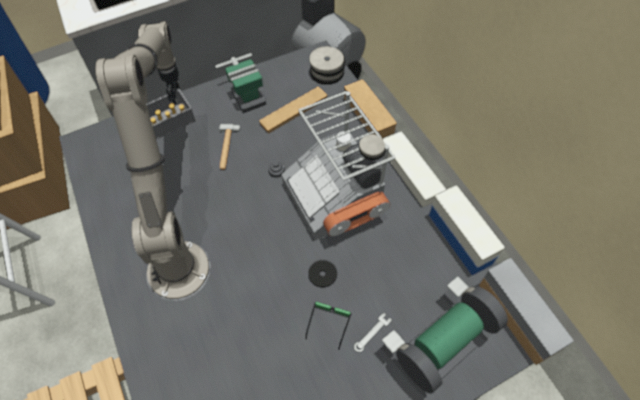

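View pics/top0.png

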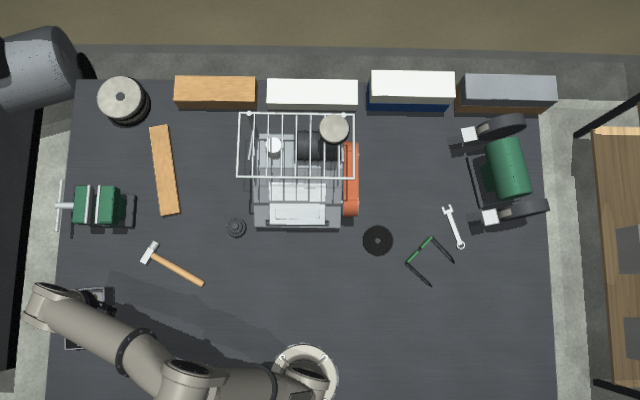

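View pics/wrist0.png

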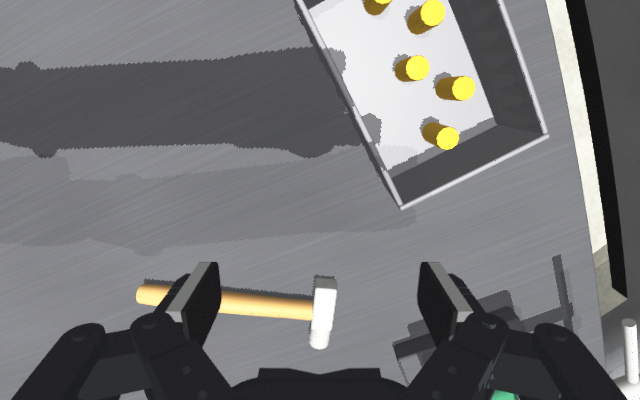

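```bash
cat > h.py <<'E'
import numpy as np, cv2
from scipy.spatial.transform import Rotation as R
from station import *
def rq(q): return R.from_quat([q[1],q[2],q[3],q[0]])
def cam(name):
    o=get_obs(); c=read_camera(name)
    if name=="wrist":
        T=np.eye(4);T[:3,:3]=rq(o["tool_rot"]).as_matrix();T[:3,3]=o["eef_pos"]
        M=T@c["hand_eye"]; c["E"]=M[:3,3]; c["Rm"]=M[:3,:3]
    else: c["E"]=c["eye"]; c["Rm"]=rq(c["rotation"]).as_matrix()
    return c
def proj(c,P):
    P=np.atleast_2d(P); p=(P-c["E"])@c["Rm"]; x=p[:,0]/-p[:,2]; y=-p[:,1]/-p[:,2]
    f=1+c["k1"]*(x*x+y*y); m=c["mtx"]
    return np.stack([x*f*m[0,0]+m[0,2], y*f*m[1,1]+m[1,2]],1)  # col,row
def ray(c,col,row):
    m=c["mtx"]; xd=(col-m[0,2])/m[0,0]; yd=(row-m[1,2])/m[1,1]; x,y=xd,yd
    for _ in range(20):
        f=1+c["k1"]*(x*x+y*y); x,y=xd/f,yd/f
    d=c["Rm"]@np.array([x,-y,-1]); return c["E"],d/np.linalg.norm(d)
def atz(c,col,row,z):
    e,d=ray(c,col,row); return e+d*(z-e[2])/d[2]
E
python3 - <<'E'
from h import *
s=cam("scene"); t=cam("top")
for c,n in ((s,"scene"),(t,"top")):
    for q in ["linisher","hatch_push","hatch_edge","hatch","hatch_hinge","cup_brush","paste_tin","cut_wheel","shelf_front","gauge_grip"]:
        r=look_for(n,q)
        print(n,q,[(np.round(x["pixel"],1).tolist(),round(x["conf"],2)) for x in r[:2]])
    r=silhouettes(n,"hatch")
    if r:
        m=r[0]["mask"]; cs=cv2.findContours(m.astype(np.uint8),0,1)[0]; k=max(cs,key=cv2.contourArea)
        print(n, m.sum(), cv2.approxPolyDP(k,3,True)[:,0].tolist())
im=t["color"][90:250,220:380,::-1]; cv2.imwrite("pics/tc.png",cv2.resize(im,None,fx=3.75,fy=3.75,interpolation=2))
im=s["color"][80:250,260:420,::-1]; cv2.imwrite("pics/sc.png",cv2.resize(im,None,fx=3.5,fy=3.5,interpolation=2))
E
```

```text
scene linisher [([181.1, 337.3], 0.7)]
scene hatch_push [([185.1, 313.3], 0.66)]
scene hatch_edge []
scene hatch [([135.3, 227.6], 0.75), ([184.2, 313.6], 0.61)]
scene hatch_hinge [([184.2, 314.8], 0.7)]
scene cup_brush [([167.2, 277.5], 0.45)]
scene paste_tin [([141.2, 343.4], 0.67)]
scene cut_wheel [([270.2, 322.8], 0.78)]
scene shelf_front [([179.5, 337.3], 0.84)]
scene gauge_grip []
scene 1659 [[316, 156], [289, 180], [309, 215], [338, 192]]
top linisher [([175.8, 305.8], 0.88)]
top hatch_push []
top hatch_edge [([202.5, 297.8], 0.57)]
top hatch [([201.8, 297.1], 0.57)]
top hatch_hinge [([197.3, 297.2], 0.78)]
top cup_brush [([227.5, 237.6], 0.65)]
top paste_tin [([146.5, 274.8], 0.72)]
top cut_wheel [([242.6, 373.3], 0.68)]
top shelf_front [([176.0, 304.1], 0.73)]
top gauge_grip []
top 2290 [[270, 183], [272, 224], [323, 223], [323, 183]]
```

View pics/tc.png

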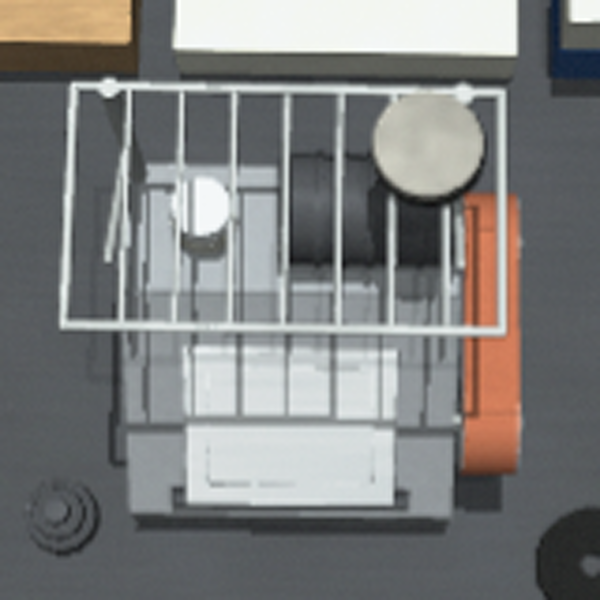

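View pics/sc.png

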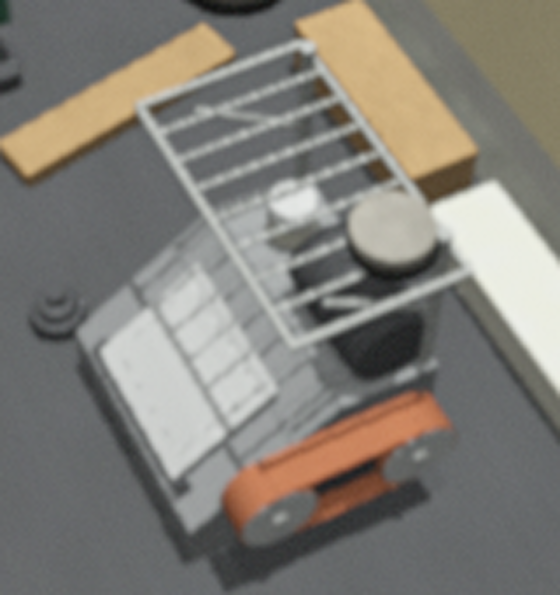

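```bash
cat >> h.py <<'E'
S35=np.sin(np.deg2rad(35)); C35=np.cos(np.deg2rad(35))
HZ=0.196-0.2*S35+0.009*C35
def frame(x,y,yaw,z=HZ):
    c,s=np.cos(yaw),np.sin(yaw); Y=np.array([-s,c,0]); f=np.array([c,s,0]); u=np.array([0,0,1.])
    return np.array([x,y,z]), np.stack([f*C35+u*S35, Y, -f*S35+u*C35],1)
def l2w(fr,P): return fr[0]+np.atleast_2d(P)@fr[1].T
E
python3 - <<'E'
from h import *
from scipy.optimize import least_squares
s=cam("scene"); t=cam("top")
L=np.array([[0,.095,.01],[0,-.095,.01],[.155,-.095,.01],[.155,.095,.01]])
T=np.array([[269.9,224.7],[325.1,224.1],[325.9,182.8],[268.8,182.8]])
Sc=np.array([[288,180],[310.6,217.1],[339.1,190.9],[316.6,154.9]])
def f(p,w=(1,1)):
    W=l2w(frame(*p),L); return np.r_[(proj(t,W)-T).ravel()*w[0],(proj(s,W)-Sc).ravel()*w[1]]
for p0 in ([.5,0,0],[.5,0,0,HZ]):
  for w in ((1,1),(1,0),(0,1)):
    r=least_squares(f,p0,args=(w,)); print(r.x.round(4),np.round(r.fun,1))
E
```

```text
[0.5307 0.0222 0.0129] [ 0.2 -0.4  0.1  0.1 -0.1 -0.2 -0.3 -0.1  0.2  0.4 -0.8 -0.1  0.5  0.2
 -0.5  0.1]
[0.5301 0.0221 0.0121] [ 0.2 -0.3  0.1  0.2 -0.  -0.  -0.3  0.   0.   0.  -0.  -0.   0.   0.
 -0.   0. ]
[0.5314 0.0225 0.0138] [ 0.  -0.   0.  -0.  -0.  -0.  -0.  -0.   0.3  0.3 -0.6 -0.3  0.7  0.1
 -0.4 -0.1]
[0.5305 0.022  0.0129 0.0896] [ 0.2 -0.4  0.2  0.1 -0.  -0.2 -0.3 -0.1  0.2  0.3 -0.8 -0.2  0.5  0.2
 -0.5 -0. ]
[0.5304 0.0222 0.0122 0.0871] [ 0.2 -0.3  0.1  0.2 -0.1  0.  -0.3  0.   0.   0.  -0.   0.   0.   0.
 -0.   0. ]
[0.532  0.0238 0.014  0.0865] [-0.  -0.  -0.  -0.  -0.  -0.  -0.  -0.   0.3  0.3 -0.6 -0.3  0.6  0.1
 -0.4 -0. ]
```

```bash
cat >> h.py <<'E'
FR=frame(0.5307,0.0222,0.0129)
def goalR(extra_up=0.0, roll=0):  # tool x=+Y, tool y=up slope, z=-n ; extra_up deg: more upright
    M=np.stack([FR[1][:,1],FR[1][:,0],-FR[1][:,2]],1)
    return R.from_matrix(M)*R.from_rotvec([np.deg2rad(extra_up),0,0])
def loc(P): return (np.atleast_2d(P)-FR[0])@FR[1]
def plan(pts_tcp, rots, o=None):
    """moves (units) from current pose to world TCP goals"""
    o=o or get_obs(); R0=rq(o["tool_rot"]); p0=o["eef_pos"]
    for p,r in zip(pts_tcp,rots):
        d=R0.inv().apply(np.array(p)-p0)/.025; w=(R0.inv()*r).as_rotvec()/np.deg2rad(10)
        print(np.round(d,2).tolist(),np.round(w,2).tolist(), "tip dist",round(float(np.linalg.norm(np.array(p)-p0)),3))
def state():
    o=get_obs(); T=rq(o["tool_rot"]); 
    print("t",round(o["t"],2),"tcp",o["eef_pos"].round(4),"loc tcp",(1e3*loc(o["eef_pos"])[0]).round(1),"loc tip",(1e3*loc(o["eef_pos"]+T.apply([0,0,tcp_to_tips]))[0]).round(1),
     "err deg",np.rad2deg((goalR().inv()*T).as_rotvec()).round(1),"F",o["contact_force"].round(1),"g",round(o["gripper_width"],2),"q",np.round(o["q"],2))
    return o
E
python3 - <<'E'
from h import *
t=cam("top")
for px in ((220+62/3.75,90+327/3.75),(220+505/3.75,90+331/3.75)):
    p=atz(t,*px,.385); print("shelf front",p.round(3),"loc",(loc(p)*1e3).round(0))
state()
wp=l2w(FR,[[.10,.0,.20],[.14,0,.01+.0726+.03]]); print(wp)
plan([[.40,.30,.33],*wp],[goalR()]*3)
E
```

```text
shelf front [0.622 0.194 0.385] loc [[246. 171. 189.]]
shelf front [ 0.623 -0.149  0.385] loc [[ 243. -172.  191.]]
t 1.5 tcp [0.2571 0.6241 0.3039] loc tcp [-94.3 605.4 328.8] loc tip [-135.9  605.4  269.3] err deg [34.5 -7.1 22.4] F [-0.6  0.  -0.5] g 1.0 q [-1.29  0.48  0.02  1.56 -0.01  1.11 -0.08]
[[0.49790265 0.02177689 0.30984513]
 [0.58079241 0.02284623 0.2611943 ]]
[-9.81, 10.22, -1.04] [-3.45, 0.71, -2.24] tip dist 0.355
[-18.61, 18.08, -0.24] [-3.45, 0.71, -2.24] tip dist 0.649
[-17.31, 21.13, 1.71] [-3.45, 0.71, -2.24] tip dist 0.684
```

>>> apply_moves --moves '[[[-9.8,10.2,-1.0],[-3.45,0.71,-2.24],-1],[[-9.8,10.2,-1.0],[-3.45,0.71,-2.24],-1],[[-9.8,10.2,-1.0],[-3.45,0.71,-2.24],-1],[[-9.8,10.2,-1.0],[-3.45,0.71,-2.24],-1],[[-9.8,10.2,-1.0],[-3.45,0.71,-2.24],-1],[[-9.8,10.2,-1.0],[-3.45,0.71,-2.24],-1],[[-18.6,18.1,-0.25],[-3.45,0.71,-2.24],-1],[[-18.6,18.1,-0.25],[-3.45,0.71,-2.24],-1],[[-18.6,18.1,-0.25],[-3.45,0.71,-2.24],-1],[[-18.6,18.1,-0.25],[-3.45,0.71,-2.24],-1],[[-18.6,18.1,-0.25],[-3.45,0.71,-2.24],-1],[[-18.6,18.1,-0.25],[-3.45,0.71,-2.24],-1],[[-18.6,18.1,-0.25],[-3.45,0.71,-2.24],-1],[[-18.6,18.1,-0.25],[-3.45,0.71,-2.24],-1]]'

```text
t: 3.25
eef_pos: [0.4982, 0.0233, 0.3102]
tool_rot: [0.211, 0.669, 0.68, 0.215]
contact_force: [-0.4, -0.1, -0.4]
gripper_width: -0.003
```

Run:
```python
from h import *
state()
plan(l2w(FR,[[.10,0,.20],[.14,0,.01+.0726+.03]]),[goalR()]*2)
w=cam("wrist"); im=w["color"][:,:,::-1].copy()
L=np.array([[0,.095,.01],[0,-.095,.01],[.155,-.095,.01],[.155,.095,.01]])
print(proj(w,l2w(FR,L)).round(1).tolist(), look_for("wrist","hatch_push")[:1])
cv2.imwrite("pics/w1.png",im)
```

```text
t 3.25 tcp [0.4982 0.0233 0.3102] loc tcp [100.4   1.6 200.1] loc tip [100.4   1.7 127.5] err deg [ 0.   0.1 -0.1] F [-0.4 -0.1 -0.4] g -0.0 q [-1.02 -0.09  0.77  2.34  0.63  0.32  0.81]
[-0.06, -0.02, 0.0] [-0.0, -0.01, 0.01] tip dist 0.002
[-0.07, 1.58, 3.5] [-0.0, -0.01, 0.01] tip dist 0.096
[[449.2, 56.7], [182.9, 56.0], [203.2, 253.2], [428.8, 253.5]] [{'pixel': [153.1, 320.2], 'conf': 0.86}]
```

View pics/w1.png

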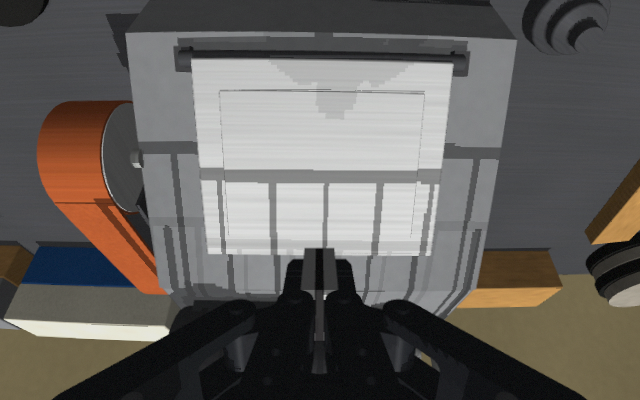

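Run:
```python
from h import *
im=cv2.imread("pics/w1.png")
def crop(x,y): return cv2.resize(im[y-25:y+25,x-35:x+35],None,fx=5,fy=5,interpolation=0)
a=np.hstack([crop(192,58),crop(453,62)]); b=np.hstack([crop(207,253),crop(433,256)])
cv2.imwrite("pics/w1c.png",np.vstack([a,b]))
```

```text
(no output)
```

View pics/w1c.png

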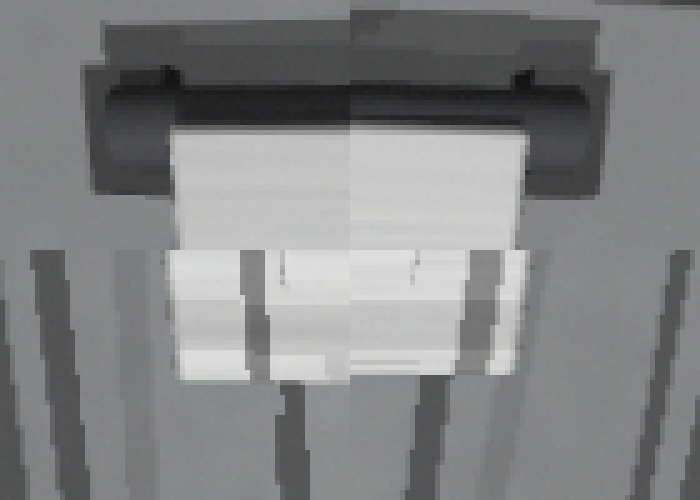

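Run:
```python
from h import *
from scipy.optimize import least_squares
s=cam("scene"); t=cam("top"); w=cam("wrist")
T=np.array([[269.9,224.7],[325.1,224.1],[325.9,182.8],[268.8,182.8]])
Sc=np.array([[288,180],[310.6,217.1],[339.1,190.9],[316.6,154.9]])
W=np.array([[453.4,62.6],[191,58.6],[208,254],[431.4,256]])
def f(p,wt):
    x0=p[3]; L=np.array([[x0,.095,.01],[x0,-.095,.01],[.155,-.095,.01],[.155,.095,.01]])
    P=l2w(frame(*p[:3],HZ if len(p)<5 else p[4]),L); return np.r_[(proj(t,P)-T).ravel()*wt[0],(proj(s,P)-Sc).ravel()*wt[1],(proj(w,P)-W).ravel()*wt[2]]
for p0 in ([.53,.02,0,0],[.53,.02,0,0,HZ]):
  for wt in ((1,1,.3),(0,0,1),(1,1,0)):
    r=least_squares(f,p0,args=(wt,)); print(r.x.round(4),np.round(r.fun,1))
```

```text
[0.5313 0.0241 0.0083 0.0013] [-0.4 -1.  -0.4 -0.3 -0.5 -0.2 -0.7 -0.4  0.5 -0.3 -0.7 -0.7  0.4 -0.
 -0.4 -0.3 -0.3 -0.8 -1.3 -0.1 -0.6 -0.2 -0.1 -0.6]
[ 5.341e-01  2.640e-02 -5.000e-04  0.000e+00] [-0.  -0.  -0.  -0.  -0.  -0.  -0.  -0.   0.  -0.  -0.  -0.   0.  -0.
  0.  -0.   0.7  0.  -0.5  0.1 -0.2  0.5 -0.1  0.1]
[0.5304 0.0222 0.013  0.0006] [ 0.2 -0.5  0.1 -0.  -0.1 -0.1 -0.3 -0.   0.2  0.3 -0.8 -0.2  0.5  0.3
 -0.5  0.1 -0.  -0.  -0.  -0.  -0.  -0.  -0.  -0. ]
[0.5312 0.0241 0.0083 0.0013 0.0887] [-0.4 -1.  -0.4 -0.3 -0.5 -0.2 -0.7 -0.4  0.4 -0.3 -0.8 -0.8  0.4 -0.1
 -0.4 -0.3 -0.3 -0.8 -1.3 -0.1 -0.7 -0.2 -0.1 -0.6]
[ 5.346e-01  2.640e-02 -4.000e-04 -1.000e-04  8.810e-02] [-0.  -0.  -0.  -0.  -0.  -0.  -0.  -0.   0.  -0.  -0.  -0.   0.  -0.
  0.  -0.   0.3 -0.  -0.1  0.1  0.1  0.2 -0.4 -0.2]
[0.5302 0.022  0.013  0.0006 0.0895] [ 0.2 -0.5  0.2  0.  -0.  -0.1 -0.3 -0.   0.2  0.3 -0.8 -0.2  0.5  0.2
 -0.6  0.  -0.  -0.  -0.  -0.  -0.  -0.  -0.  -0. ]
```

```bash
sed -i 's/^FR=.*/FR=frame(0.5322,0.0245,0.006)/' h.py
python3 - <<'E'
from h import *
state()
plan(l2w(FR,[[.14,0,.01+.0726+.015],[.14,0,.01+.0726-.007]]),[goalR()]*2)
E
```

```text
t 3.5 tcp [0.4983 0.0224 0.3101] loc tcp [ 99.2  -1.9 200.9] loc tip [ 99.2  -1.5 128.3] err deg [ 0.   0.3 -0.4] F [ 0.4  0.5 -0.1] g -0.0 q [-1.02 -0.09  0.77  2.34  0.63  0.32  0.81]
[0.04, 1.63, 4.13] [-0.0, -0.03, 0.04] tip dist 0.111
[0.04, 1.63, 5.01] [-0.0, -0.03, 0.04] tip dist 0.132
```

>>> apply_moves --moves '[[[0.05,1.63,2.0],[0,0,0],-1],[[0.05,1.63,3.5],[0,0,0],-1],[[0.05,1.63,4.1],[0,0,0],-1],[[0.05,1.63,4.4],[0,0,0],-1],[[0.05,1.63,4.6],[0,0,0],-1],[[0.05,1.63,4.7],[0,0,0],-1],[[0.05,1.63,4.8],[0,0,0],-1],[[0.05,1.63,4.8],[0,0,0],-1]]'

```text
t: 4.5
eef_pos: [0.6007, 0.0254, 0.2346]
tool_rot: [0.21, 0.67, 0.679, 0.214]
contact_force: [-1.6, 2.3, 4.5]
gripper_width: -0.004
```

Run:
```python
from h import *
state()
```

```text
t 4.5 tcp [0.6007 0.0254 0.2346] loc tcp [139.9   0.5  80.2] loc tip [139.8   0.8   7.6] err deg [ 0.1  0.3 -0.4] F [-1.6  2.3  4.5] g -0.0 q [-0.82  0.36  0.77  2.21 -1.25  0.17  2.62]
```

>>> apply_moves --moves '[[[0,0,0.08],[0,0,0],-1],[[0,0,0.16],[0,0,0],-1],[[0,0,0.2],[0,0,0],-1],[[0,0,0.2],[0,0,0],-1]]'

```text
t: 5.0
eef_pos: [0.603, 0.0252, 0.2315]
tool_rot: [0.21, 0.67, 0.679, 0.215]
contact_force: [-4.4, 2.3, 5.3]
gripper_width: 0.006
```

Run:
```python
from h import *
state()
```

```text
t 5.0 tcp [0.603  0.0252 0.2315] loc tcp [139.9   0.3  76.4] loc tip [139.9   0.8   3.8] err deg [ 0.   0.4 -0.3] F [-4.4  2.3  5.3] g 0.01 q [-0.81  0.37  0.76  2.2  -1.3   0.17  2.66]
```

>>> apply_moves --moves '[[[0,0,0.08],[0,0,0],-1],[[0,0,0.16],[0,0,0],-1],[[0,0,0.2],[0,0,0],-1],[[0,0,0.2],[0,0,0],-1]]'

```text
t: 5.5
eef_pos: [0.6037, 0.0246, 0.2303]
tool_rot: [0.208, 0.671, 0.678, 0.218]
contact_force: [-69.1, 5.7, 79.3]
gripper_width: -0.001
```

Run:
```python
from h import *
state()
```

```text
t 5.5 tcp [0.6037 0.0246 0.2303] loc tcp [139.8  -0.3  75. ] loc tip [139.9   0.7   2.4] err deg [-0.1  0.8 -0. ] F [-69.1   5.7  79.3] g -0.0 q [-0.79  0.37  0.75  2.2  -1.35  0.18  2.71]
```

>>> apply_moves --moves '[[[0,0,-0.3],[0,0,0],-1],[[0,0,-0.9],[0,0,0],-1],[[0,0,-1.8],[0,0,0],-1],[[0,0,-2.7],[0,0,0],-1],[[0,0,-3.4],[0,0,0],-1],[[0,0,-3.4],[0,0,0],-1]]'

```text
t: 6.25
eef_pos: [0.5574, 0.0242, 0.2972]
tool_rot: [0.211, 0.67, 0.679, 0.215]
contact_force: [-0.1, 0.6, -0.1]
gripper_width: 0.003
```

Run:
```python
from h import *
state()
for n in("wrist","scene"):
    c=cam(n); im=c["color"][:,:,::-1]
    if n=="scene": im=cv2.resize(im[80:250,260:420],None,fx=3.5,fy=3.5,interpolation=2)
    cv2.imwrite(f"pics/{n}2.png",im)
```

```text
t 6.25 tcp [0.5574 0.0242 0.2972] loc tcp [140.2  -0.4 156.4] loc tip [140.3  -0.   83.8] err deg [-0.   0.3 -0.3] F [-0.1  0.6 -0.1] g 0.0 q [-1.34  0.3   1.35  2.25 -0.94  0.31  2.33]
```

View pics/wrist2.png

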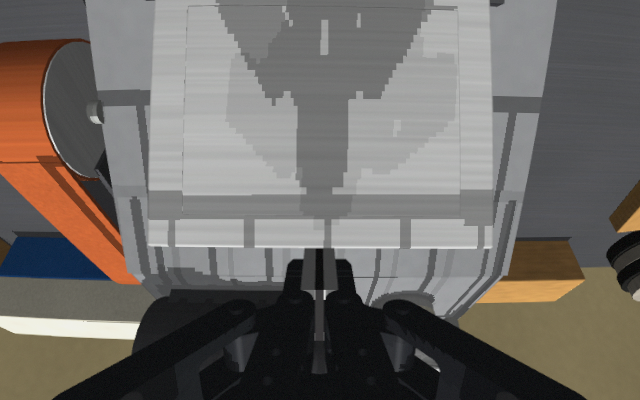

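View pics/scene2.png

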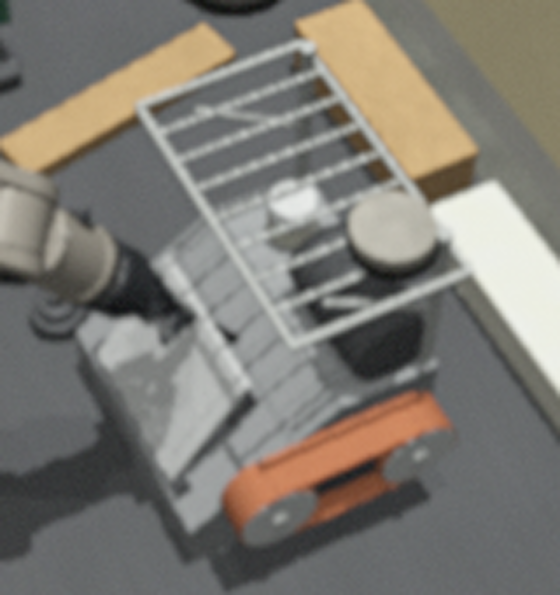

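Run:
```python
from h import *
from scipy.optimize import least_squares
w=cam("wrist"); 
for th in (.28,.31,.34):
    c,s=np.cos(th),np.sin(th)
    L=np.array([[.155*c-.01*s,y,.155*s+.01*c] for y in(-.095,.095)]+[[.155*c,y,.155*s] for y in(-.095,.095)])
    print(th,proj(w,l2w(FR,L)).round(0).tolist())
t=cam("top"); print("tin",(1e3*loc(atz(t,274.8,146.5,.25))).round())
state()
def tcp(x,z,y=.045): return l2w(FR,[[x,y,z+tcp_to_tips]])[0]
P=[tcp(.172,.084),tcp(.172,.020),tcp(.163,.020)]
for k,th in enumerate(np.linspace(.31,1.12,10)):
    f=k/9; P.append(tcp(.155*np.cos(th)+.011+.004*(1-f)-.006*f, .155*np.sin(th)-.026*(1-f)-.012*f))
plan(P,[goalR()]*len(P))
```

```text
0.28 [[149.0, 245.0], [487.0, 246.0], [157.0, 243.0], [479.0, 244.0]]
0.31 [[145.0, 246.0], [491.0, 247.0], [153.0, 244.0], [482.0, 245.0]]
0.34 [[140.0, 246.0], [495.0, 248.0], [149.0, 245.0], [486.0, 246.0]]
tin [[276.  70.   4.]]
t 6.45 tcp [0.5576 0.0237 0.2962] loc tcp [139.9  -0.9 155.5] loc tip [139.8  -0.6  82.9] err deg [ 0.   0.3 -0.3] F [ 0.5 -0.2 -0.1] g 0.0 q [-1.33  0.3   1.35  2.25 -0.94  0.31  2.33]
[1.83, 1.29, -0.04] [-0.0, -0.03, 0.03] tip dist 0.056
[1.82, 1.3, 2.52] [-0.0, -0.03, 0.03] tip dist 0.084
[1.82, 0.94, 2.52] [-0.0, -0.03, 0.03] tip dist 0.081
[1.82, 0.92, 2.47] [-0.0, -0.03, 0.03] tip dist 0.08
[1.83, 0.68, 1.89] [-0.0, -0.03, 0.03] tip dist 0.068
[1.83, 0.4, 1.32] [-0.0, -0.03, 0.03] tip dist 0.057
[1.83, 0.07, 0.78] [-0.0, -0.03, 0.03] tip dist 0.05
[1.84, -0.3, 0.26] [-0.0, -0.03, 0.03] tip dist 0.047
[1.84, -0.71, -0.22] [-0.0, -0.03, 0.03] tip dist 0.05
[1.85, -1.16, -0.67] [-0.0, -0.03, 0.03] tip dist 0.057
[1.85, -1.64, -1.08] [-0.0, -0.03, 0.03] tip dist 0.067
[1.86, -2.15, -1.45] [-0.0, -0.03, 0.03] tip dist 0.08
[1.86, -2.68, -1.78] [-0.0, -0.03, 0.03] tip dist 0.093
```

>>> apply_moves --moves '[[[0.9,0.6,0],[0,0,0],-1],[[1.83,1.3,0],[0,0,0],-1],[[1.83,1.3,0.8],[0,0,0],-1],[[1.83,1.3,1.6],[0,0,0],-1],[[1.83,1.3,2.5],[0,0,0],-1],[[1.83,1.3,2.5],[0,0,0],-1]]'

```text
t: 7.2
eef_pos: [0.6194, 0.0693, 0.2627]
tool_rot: [0.21, 0.671, 0.678, 0.213]
contact_force: [0.3, -0.5, -0.5]
gripper_width: -0.001
```

Run:
```python
from h import *
state()
for n in("wrist","scene"):
    c=cam(n); im=c["color"][:,:,::-1]
    if n=="scene": im=cv2.resize(im[80:250,220:420],None,fx=3.5,fy=3.5,interpolation=2)
    cv2.imwrite(f"pics/{n}3.png",im)
```

```text
t 7.2 tcp [0.6194 0.0693 0.2627] loc tcp [171.5  44.3  92.3] loc tip [171.3  44.5  19.7] err deg [ 0.1  0.2 -0.2] F [ 0.3 -0.5 -0.5] g -0.0 q [-1.08  0.43  1.03  2.14 -1.09  0.29  2.36]
```

View pics/wrist3.png

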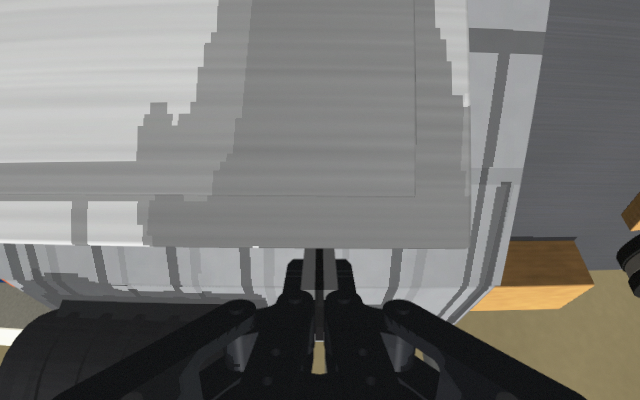

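View pics/scene3.png

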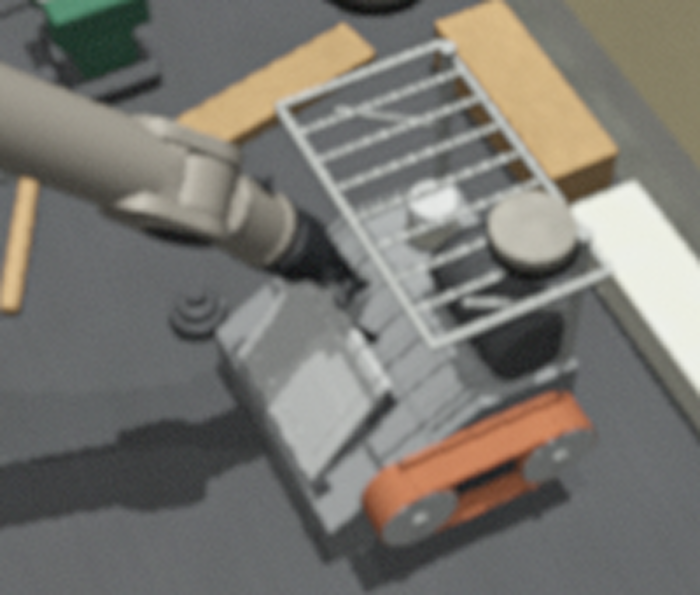

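>>> apply_moves --moves '[[[0,-0.36,-0.05],[0,0,0],-1],[[0,-0.48,-0.35],[0,0,0],-1],[[0,-0.6,-0.64],[0,0,0],-1],[[0,-0.74,-0.93],[0,0,0],-1],[[0,-0.88,-1.21],[0,0,0],-1],[[0,-1.05,-1.48],[0,0,0],-1],[[0,-1.21,-1.75],[0,0,0],-1],[[0,-1.4,-2.0],[0,0,0],-1]]'

```text
t: 8.3
eef_pos: [0.5634, 0.0702, 0.2872]
tool_rot: [0.212, 0.67, 0.678, 0.216]
contact_force: [3.1, 2.0, 5.4]
gripper_width: -0.0
```

Run:
```python
from h import *
state()
for n in("wrist",):
    c=cam(n); im=c["color"][:,:,::-1]
    cv2.imwrite(f"pics/{n}4.png",im)
state()
```

```text
t 8.3 tcp [0.5634 0.0702 0.2872] loc tcp [139.6  45.6 144.6] loc tip [139.9  46.   72. ] err deg [-0.3  0.3 -0.3] F [3.1 2.  5.4] g -0.0 q [-1.37  0.35  1.3   2.24 -0.97  0.29  2.26]
t 8.35 tcp [0.563  0.0703 0.2873] loc tcp [139.4  45.6 144.9] loc tip [139.7  46.   72.3] err deg [-0.3  0.3 -0.3] F [2.2 0.7 5.2] g -0.0 q [-1.37  0.35  1.3   2.24 -0.97  0.29  2.26]
```

View pics/wrist4.png

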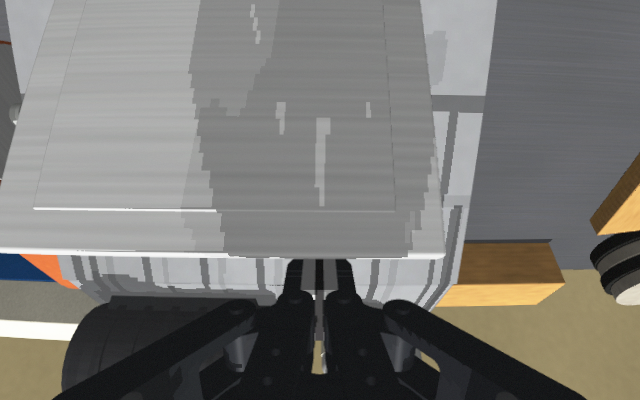

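>>> apply_moves --moves '[[[0,-0.18,-0.27],[0,0,0],-1],[[0,-0.38,-0.52],[0,0,0],-1],[[0,-0.59,-0.75],[0,0,0],-1],[[0,-0.82,-0.98],[0,0,0],-1],[[0,-1.04,-1.2],[0,0,0],-1],[[0,-1.28,-1.41],[0,0,0],-1],[[0,-1.52,-1.61],[0,0,0],-1],[[0,-1.78,-1.8],[0,0,0],-1]]'

```text
t: 9.35
eef_pos: [0.5088, 0.0694, 0.2891]
tool_rot: [0.205, 0.672, 0.681, 0.207]
contact_force: [0.1, -0.3, 0.6]
gripper_width: -0.003
```

Run:
```python
from h import *
state()
for n in("wrist",):
    c=cam(n); im=c["color"][:,:,::-1]
    cv2.imwrite(f"pics/{n}5.png",im)
state()
```

```text
t 9.35 tcp [0.5088 0.0694 0.2891] loc tcp [ 96.1  45.  177.5] loc tip [ 94.6  45.2 104.9] err deg [ 1.2  0.2 -0.3] F [ 0.1 -0.3  0.6] g -0.0 q [-1.69  0.06  1.45  2.34  0.33  0.24  1.02]
t 9.4 tcp [0.5082 0.0685 0.2886] loc tcp [ 95.3  44.1 177.4] loc tip [ 93.7  44.3 104.8] err deg [ 1.2  0.1 -0.3] F [-0.2 -1.1 -0.8] g -0.0 q [-1.69  0.06  1.45  2.34  0.35  0.24  1.01]
```

View pics/wrist5.png

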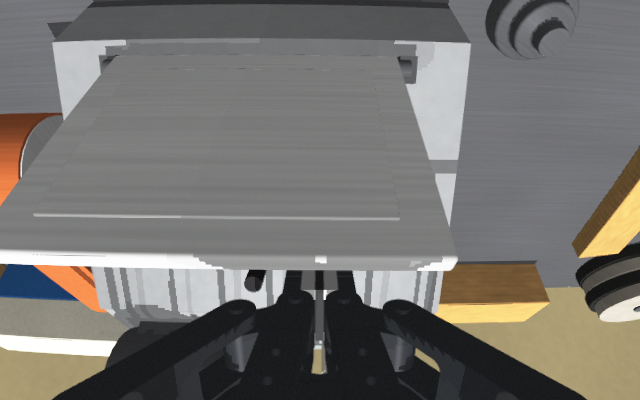

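>>> apply_moves --moves '[[[0,-0.2,-0.1],[0.3,0,0],-1],[[0,-0.5,-0.2],[0.6,0,0],-1],[[0,-0.8,-0.3],[1,0,0],-1],[[0,-1.1,-0.3],[1.2,0,0],-1],[[0,-1.3,-0.3],[1.2,0,0],-1],[[0,-1.3,-0.3],[1.2,0,0],-1]]'

```text
t: 10.15
eef_pos: [0.4769, 0.0685, 0.2766]
tool_rot: [0.133, 0.69, 0.699, 0.134]
contact_force: [0.0, 1.0, -0.1]
gripper_width: -0.005
```

Run:
```python
from h import *
state()
for n in("wrist","scene"):
    c=cam(n); im=c["color"][:,:,::-1]
    if n=="scene": im=cv2.resize(im[80:250,200:400],None,fx=3.5,fy=3.5,interpolation=2)
    cv2.imwrite(f"pics/{n}6.png",im)
state()
```

```text
t 10.15 tcp [0.4769 0.0685 0.2766] loc tcp [ 62.7  44.4 185.5] loc tip [ 46.1  44.4 114.8] err deg [13.2  0.1 -0.3] F [ 0.   1.  -0.1] g -0.0 q [-1.54  0.05  1.29  2.29  0.09  0.47  1.26]
t 10.25 tcp [0.4774 0.0688 0.277 ] loc tcp [ 63.3  44.7 185.5] loc tip [ 46.8  44.7 114.9] err deg [13.2  0.1 -0.3] F [ 0.7 -0.6  0.4] g 0.0 q [-1.54  0.05  1.29  2.29  0.09  0.47  1.26]
```

View pics/wrist6.png

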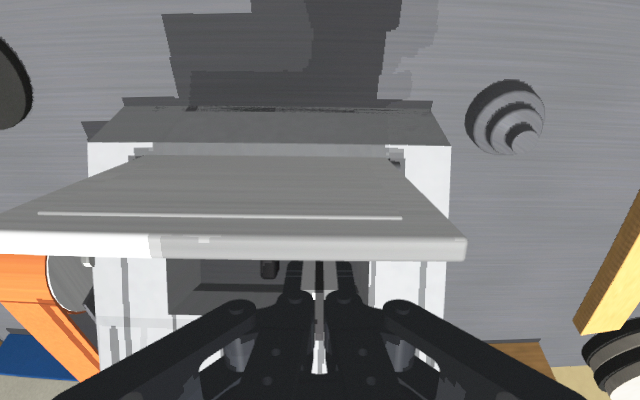

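View pics/scene6.png

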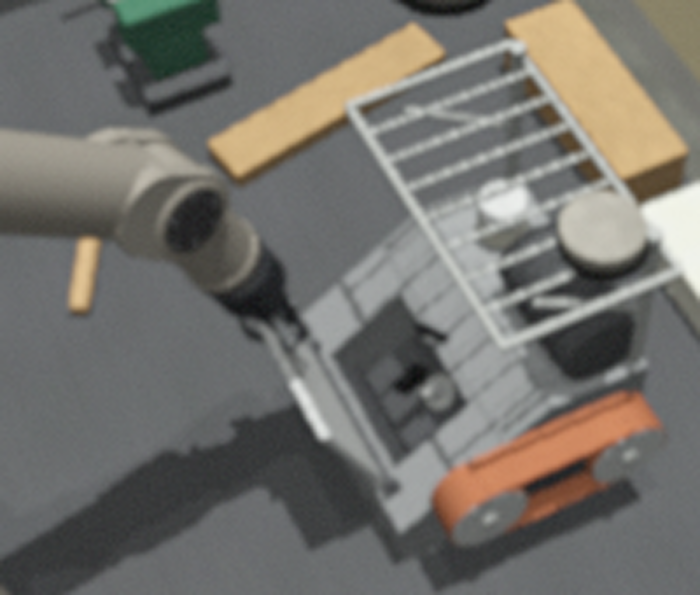

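>>> apply_moves --moves '[[[0,0,0],[0,0,0],-1],[[0,0,0],[0,0,0],-1],[[0,0,0],[0,0,0],-1],[[0,0,0],[0,0,0],-1],[[0,0,0],[0,0,0],-1],[[0,0,0],[0,0,0],-1],[[0,0,0],[0,0,0],-1],[[0,0,0],[0,0,0],-1]]'

```text
t: 11.25
eef_pos: [0.4776, 0.0686, 0.2771]
tool_rot: [0.133, 0.69, 0.699, 0.134]
contact_force: [-1.4, 0.1, 0.3]
gripper_width: -0.002
```

Run:
```python
from h import *
state()
for n in("wrist","scene"):
    c=cam(n); im=c["color"][:,:,::-1]
    if n=="scene": im=cv2.resize(im[80:250,200:400],None,fx=3.5,fy=3.5,interpolation=2)
    cv2.imwrite(f"pics/{n}7.png",im)
    print([ (x["pixel"],x["conf"]) for x in look_for(n,"gauge_grip")[:2]])
```

```text
t 11.25 tcp [0.4776 0.0686 0.2771] loc tcp [ 63.6  44.4 185.5] loc tip [ 47.   44.5 114.8] err deg [13.2  0.1 -0.3] F [-1.4  0.1  0.3] g -0.0 q [-1.54  0.06  1.29  2.29  0.09  0.47  1.26]
[([250.9, 271.3], 0.93), ([89.1, 14.0], 0.19)]
[([276.8, 323.8], 0.42), ([189.8, 314.8], 0.4)]
```

View pics/wrist7.png

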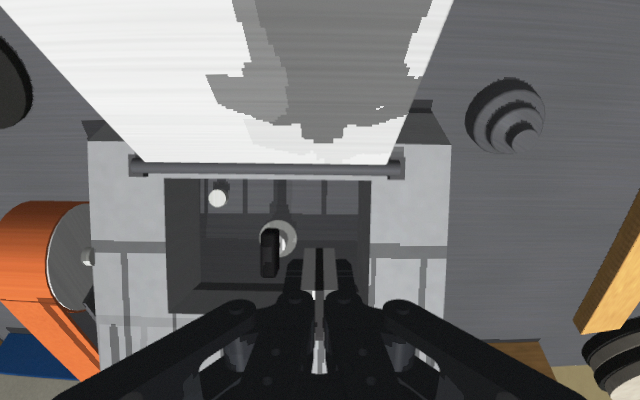

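View pics/scene7.png

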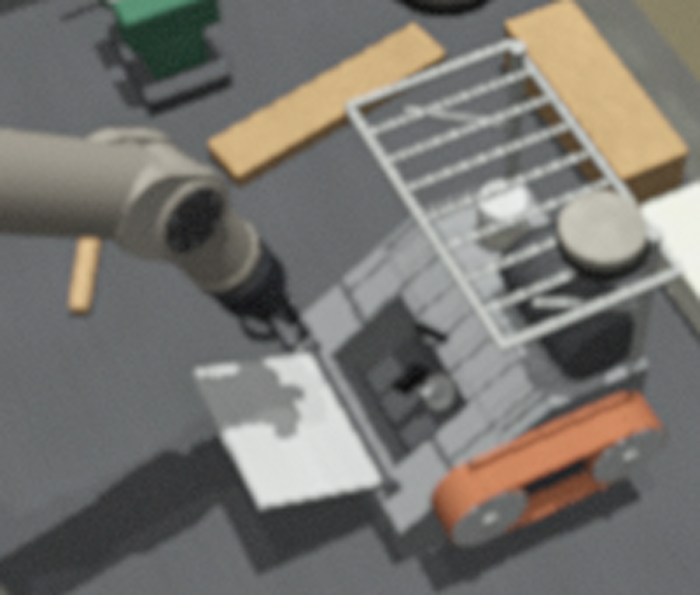

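Run:
```python
from h import *
w=cam("wrist"); s=cam("scene"); t=cam("top")
print("grip corners",proj(w,l2w(FR,[[.075+a,b,-.015] for a in(-.02,.02) for b in(-.007,.007)])).round(0).tolist())
print("sleeve",proj(w,l2w(FR,[[.075,0,-.059]])).round(0).tolist())
for th in (2.15,2.25):
    c,sn=np.cos(th),np.sin(th)
    L=[[.155*c,y,.155*sn] for y in(-.095,.095)]
    print(th,[(n,proj(k,l2w(FR,L)).round(0).tolist()) for n,k in(("s",s),("t",t),("w",w))])
print([(-200+200)]) 
def tcp(x,z,y=0): return l2w(FR,[[x,y,z+tcp_to_tips]])[0]
plan([tcp(.075,.06),tcp(.075,.02)],[goalR()]*2)
m=silhouettes("top","hatch"); 
for r in m[:2]:
    k=max(cv2.findContours(r["mask"].astype(np.uint8),0,1)[0],key=cv2.contourArea); print(r["conf"],cv2.approxPolyDP(k,3,True)[:,0].tolist())
```

```text
grip corners [[257.0, 231.0], [274.0, 231.0], [258.0, 277.0], [274.0, 278.0]]
sleeve [[272.0, 244.0]]
2.15 [('s', [[276.0, 225.0], [255.0, 186.0]]), ('t', [[325.0, 263.0], [267.0, 263.0]]), ('w', [[1.0, -34.0], [444.0, -46.0]])]
2.25 [('s', [[275.0, 227.0], [254.0, 189.0]]), ('t', [[325.0, 265.0], [268.0, 265.0]]), ('w', [[18.0, -50.0], [437.0, -62.0]])]
[0]
[-1.78, 0.92, 1.96] [-1.32, -0.01, 0.03] tip dist 0.07
[-1.79, 1.28, 3.51] [-1.32, -0.01, 0.03] tip dist 0.104
0.57 [[287, 225], [302, 231], [302, 237], [293, 240], [298, 266], [324, 267], [324, 226]]
```

>>> apply_moves --moves '[[[-0.6,0.3,0.6],[-0.4,0,0],0],[[-1.2,0.6,1.3],[-0.9,0,0],0],[[-1.7,0.92,1.95],[-1.32,0,0],0],[[-1.7,0.92,1.95],[-1.32,0,0],0],[[-1.7,1.1,2.7],[-1.32,0,0],0],[[-1.7,1.28,3.5],[-1.32,0,0],0],[[-1.7,1.28,3.5],[-1.32,0,0],0]]'

```text
t: 12.52
eef_pos: [0.5322, -0.0061, 0.2277]
tool_rot: [0.188, 0.653, 0.703, 0.208]
contact_force: [1.1, -0.1, 0.8]
gripper_width: 0.505
```

Run:
```python
from h import *
state()
for n in("wrist",):
    c=cam(n); im=c["color"][:,:,::-1]
    cv2.imwrite(f"pics/{n}8.png",im)
    print([ (x["pixel"],x["conf"]) for x in look_for(n,"gauge_grip")[:2]])
    print("grip corners",proj(c,l2w(FR,[[.075+a,b,-.015] for a in(-.02,.02) for b in(-.007,.007)])).round(0).tolist())
```

```text
t 12.53 tcp [ 0.5322 -0.0061  0.2277] loc tcp [ 79.6 -30.6 114. ] loc tip [ 76.4 -27.4  41.5] err deg [ 2.4  2.6 -3.1] F [ 1.1 -0.1  0.8] g 0.5 q [-0.74  0.24  0.73  2.33 -1.23  0.17  2.75]
[([216.5, 359.6], 0.82)]
grip corners [[350.0, 191.0], [372.0, 192.0], [345.0, 251.0], [366.0, 252.0]]
```

View pics/wrist8.png

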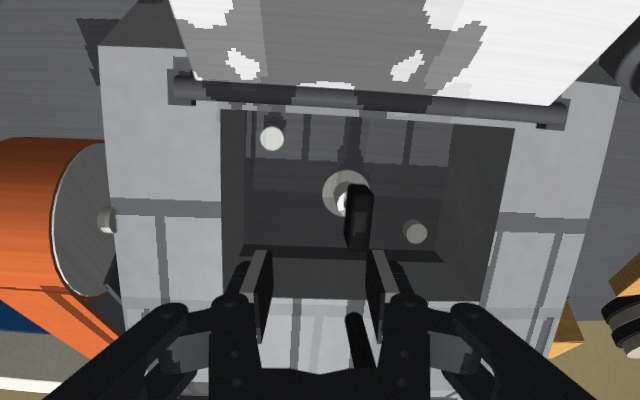

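>>> apply_moves --moves '[[[0,0,0],[0,0,0],0],[[0,0,0],[0,0,0],0],[[0,0,0],[0,0,0],0],[[0,0,0],[0,0,0],0]]'

```text
t: 13.12
eef_pos: [0.5318, -0.0053, 0.2282]
tool_rot: [0.188, 0.653, 0.703, 0.208]
contact_force: [0.5, 0.3, 1.0]
gripper_width: 0.5
```

Run:
```python
from h import *
state()
def tcp(x,z,y=.0025): return l2w(FR,[[x,y,z+tcp_to_tips]])[0]
plan([tcp(.075,.06),tcp(.075,.04),tcp(.075,.02)],[goalR()]*3)
```

```text
t 13.12 tcp [ 0.5318 -0.0053  0.2282] loc tcp [ 79.5 -29.8 114.6] loc tip [ 76.3 -26.6  42.2] err deg [ 2.4  2.6 -3. ] F [0.5 0.3 1. ] g 0.5 q [-0.75  0.23  0.73  2.33 -1.23  0.17  2.74]
[1.33, -0.14, -0.65] [-0.24, -0.26, 0.3] tip dist 0.037
[1.29, -0.11, 0.15] [-0.24, -0.26, 0.3] tip dist 0.033
[1.26, -0.07, 0.94] [-0.24, -0.26, 0.3] tip dist 0.039
```

```bash
cat > kin.py <<'E'
import numpy as np
from scipy.optimize import least_squares
from scipy.spatial.transform import Rotation as R
D=[([-1.28805422,0.47782141,0.02233681,1.55646434,-0.01148011,1.10929977,-0.0831042],[0.25698,0.62366,0.30291],[5.8e-4,.830945,.556354,-7.3e-4]),
([-1.02,-.09,.77,2.34,.63,.32,.81],[.4982,.0233,.3102],[.211,.669,.68,.215]),
([-.82,.36,.77,2.21,-1.25,.17,2.62],[.6007,.0254,.2346],[.21,.67,.679,.214]),
([-.81,.37,.76,2.2,-1.3,.17,2.66],[.603,.0252,.2315],[.21,.67,.679,.215]),
([-1.34,.3,1.35,2.25,-.94,.31,2.33],[.5574,.0242,.2972],[.211,.67,.679,.215]),
([-1.08,.43,1.03,2.14,-1.09,.29,2.36],[.6194,.0693,.2627],[.21,.671,.678,.213]),
([-1.37,.35,1.3,2.24,-.97,.29,2.26],[.5634,.0702,.2872],[.212,.67,.678,.216]),
([-1.69,.06,1.45,2.34,.33,.24,1.02],[.5088,.0694,.2891],[.205,.672,.681,.207]),
([-1.54,.05,1.29,2.29,.09,.47,1.26],[.4769,.0685,.2766],[.133,.69,.699,.134]),
([-.75,.23,.73,2.33,-1.23,.17,2.74],[.5318,-.0053,.2282],[.188,.653,.703,.208])]
def RY(a): return R.from_rotvec([0,a,0])
def RZ(a): return R.from_rotvec([0,0,a])
def fk(q,m,s=(1,1,1)):
    a,b,h,L1,e1,L2,L3,w=m
    T=RZ(q[0]+a); p=np.array([0,0,h]); T=T*RY(q[1]); T=T*RZ(s[0]*q[2]); p=p+T.apply([e1,0,L1])
    T=T*RY(q[3]); p=p+T.apply([-e1,0,0]); T=T*RZ(s[1]*q[4]); p=p+T.apply([0,0,L2]); T=T*RY(q[5]); p=p+T.apply([w,0,0]); T=T*RZ(s[2]*q[6]+b); p=p+T.apply([0,0,L3])
    return p,T
def res(m,s):
    out=[]
    for q,p,o in D:
        P,T=fk(q,m,s); out+=list((P-p)*1); out+=list((T.inv()*R.from_quat([o[1],o[2],o[3],o[0]])).as_rotvec()*.3)
    return np.array(out)
if __name__=="__main__":
    import itertools
    for s in itertools.product((1,-1),repeat=3):
        best=min((least_squares(res,[2.468,b,.3,.35,0,.35,.3,0],args=(s,)) for b in(0,1.57,3.14,-1.57)),key=lambda r:r.cost)
        print(s,best.cost,best.x.round(4), np.abs(best.fun).max().round(4))
E
python3 kin.py
```

```text
(1, 1, 1) 0.18950379482720656 [-5.6300e-02  1.1000e-03  1.7618e+00 -8.4540e-01  1.6930e-01 -1.3620e-01
  9.6160e-01  1.5480e-01] 0.3592
(1, 1, -1) 1.6858417919002266 [ 3.0148  2.8823 -1.4496  0.6918 -0.0109  0.0815 -1.2803 -0.1035] 0.7336
(1, -1, 1) 1.5461545793955798 [ 3.4735  2.591   0.5279  0.5131 -0.6052  0.9099 -0.2593  0.0593] 0.4962
(1, -1, -1) 0.5029994147731526 [ 0.0346  2.5316  0.3326 -0.9236  0.6722 -0.8569  0.1604  0.0222] 0.5675
(-1, 1, 1) 0.7910628189939459 [ 2.1913  0.5478 -0.7936  0.2206  0.632   0.278  -0.9266  0.5921] 0.7156
(-1, 1, -1) 1.4681783103669146 [ 2.1199  0.3282 -0.9457  0.2756  0.6755  0.197  -0.955   0.6139] 0.7102
(-1, -1, 1) 1.1226878165380314 [ 2.4004 -1.6762 -0.1449  0.8995 -0.1532  0.1697  0.4398 -0.4081] 0.8319
(-1, -1, -1) 0.5034930306580182 [ 2.4161 -3.0891 -0.1171  0.8909 -0.1615  0.1842  0.4463 -0.4092] 0.2889
```

```bash
cat > kin2.py <<'E'
from kin import *
import itertools
def fk(q,m,s):
    a,b,h,L1,e1,L2,L3,w,o2,o4,o6,e2,o3,o5,tx,ty=m
    T=RZ(s[0]*q[0]+a); p=np.array([0,0,h])
    T=T*RY(q[1]+o2); T=T*RZ(s[1]*q[2]+o3); p=p+T.apply([e1,0,L1])
    T=T*RY(q[3]+o4); p=p+T.apply([e2,0,0]); T=T*RZ(s[2]*q[4]+o5); p=p+T.apply([0,0,L2])
    T=T*RY(q[5]+o6); p=p+T.apply([w,0,0]); T=T*RZ(s[3]*q[6]+b); p=p+T.apply([tx,ty,L3]); return p,T
def res(m,s,D=D):
    out=[]
    for q,p,o in D:
        P,T=fk(q,m,s); out+=list((P-p)*1); out+=list((T.inv()*R.from_quat([o[1],o[2],o[3],o[0]])).as_rotvec()*.3)
    return np.r_[np.array(out),1e-3*np.array(m)[[4,7,8,9,10,11,12,13,14,15]]]
if __name__=="__main__":
    R_=[]
    for s in itertools.product((-1,1),(1,-1),(1,-1),(1,-1)):
      for b in (0,1.57,3.14,-1.57):
        r=least_squares(res,[-.1 if s[0]<0 else 2.47,b,.3,.35,0,.35,.25,0]+[0]*8,args=(s,),max_nfev=200); R_.append((r.cost,s,r.x))
    R_.sort(key=lambda x:x[0])
    for c,s,x in R_[:4]: print(c,s,x.round(3).tolist())
E
python3 kin2.py
```

```text
0.0004529250402205359 (-1, -1, -1, -1) [-0.022, -3.164, 0.215, 0.573, -0.036, 0.503, 0.225, -0.016, -0.006, -0.003, 0.007, -0.008, -0.004, -0.001, -0.027, 0.046]
0.0004529250403047182 (-1, -1, -1, -1) [-0.022, 3.119, 0.215, 0.573, -0.036, 0.503, 0.225, -0.016, -0.006, -0.003, 0.007, -0.008, -0.004, -0.001, -0.027, 0.046]
0.00045292504032095926 (-1, -1, -1, -1) [-0.022, 3.119, 0.215, 0.573, -0.036, 0.503, 0.225, -0.016, -0.006, -0.003, 0.007, -0.008, -0.004, -0.001, -0.027, 0.046]
0.00045292504032116857 (-1, -1, -1, -1) [-0.022, 3.119, 0.215, 0.573, -0.036, 0.503, 0.225, -0.016, -0.006, -0.003, 0.007, -0.008, -0.004, -0.001, -0.027, 0.046]
```

```bash
cat > kin3.py <<'E'
from kin import *
def fk(q,m):
    # m: z0, shoulder(x,y after q1), v2 after q2, after q3 ..., constant vectors after each joint (linear)
    T=RZ(-q[0]); V=np.reshape(m,(8,3)); p=V[0].copy(); p=p+T.apply(V[1])
    for k,(ax,sg) in enumerate([(RY,1),(RZ,-1),(RY,1),(RZ,-1),(RY,1),(RZ,-1)]):
        T=T*ax(sg*q[k+1])
        if k==5: T=T*RZ(np.pi)
        p=p+T.apply(V[k+2])
    return p,T
def fit(lam=2e-3):
    A=[];y=[]
    for q,p,o in D:
        z=fk(q,np.zeros(24))[0]; A.append(np.stack([fk(q,e)[0]-z for e in np.eye(24)],1)); y.append(np.array(p))
    A=np.vstack(A); y=np.hstack(y)
    x0=np.zeros(24); x0[2]=.215; x0[11]=.573; x0[17]=.503; x0[23]=.225
    W=lam*np.eye(24)
    m=np.linalg.lstsq(np.vstack([A,W]),np.r_[y,W@x0],rcond=None)[0]
    return m,(A@m-y)
if __name__=="__main__":
    for lam in (.05,.01,.003):
        m,r=fit(lam); print(lam,m.reshape(8,3).round(3).tolist(),(1e3*r).round(1).reshape(-1,3).tolist())
    for q,p,o in D: print((fk(q,m)[1].inv()*R.from_quat([o[1],o[2],o[3],o[0]])).as_rotvec().round(3))
E
python3 kin3.py
```

```text
0.05 [[0.008, -0.011, 0.243], [0.007, -0.013, 0.028], [-0.01, -0.013, -0.012], [-0.004, -0.012, 0.561], [-0.006, -0.012, -0.02], [0.002, -0.002, 0.483], [-0.01, -0.002, 0.017], [0.007, -0.003, 0.242]] [[-0.2, 0.0, -0.1], [-0.0, 1.9, 0.8], [-2.5, -2.1, -2.6], [1.5, 0.1, -0.1], [0.8, 3.5, -0.5], [0.3, 0.2, 1.6], [0.2, 0.5, 1.0], [-1.0, -2.4, -1.1], [1.2, -1.0, 0.3], [-0.3, -0.7, 0.6]]
0.01 [[0.007, -0.039, 0.244], [0.012, -0.012, 0.029], [-0.014, -0.012, -0.016], [-0.0, -0.011, 0.557], [-0.017, -0.011, -0.023], [0.009, -0.002, 0.48], [-0.017, -0.002, 0.017], [0.03, -0.009, 0.242]] [[-0.1, -0.0, -0.1], [0.5, 1.9, 0.6], [-2.6, -1.9, -2.7], [1.5, 0.3, 0.0], [1.3, 3.0, -0.6], [-0.1, 0.4, 1.5], [0.3, 0.6, 1.1], [-1.0, -2.4, -0.9], [0.6, -0.8, 0.2], [-0.5, -1.2, 0.9]]
0.003 [[0.006, -0.043, 0.244], [0.013, -0.012, 0.029], [-0.015, -0.012, -0.017], [0.001, -0.011, 0.556], [-0.018, -0.011, -0.023], [0.01, -0.002, 0.48], [-0.017, -0.002, 0.016], [0.033, -0.01, 0.241]] [[-0.1, -0.0, -0.1], [0.5, 1.9, 0.6], [-2.6, -1.8, -2.7], [1.5, 0.3, 0.0], [1.4, 2.9, -0.6], [-0.2, 0.4, 1.5], [0.3, 0.7, 1.1], [-1.0, -2.4, -0.9], [0.6, -0.7, 0.2], [-0.5, -1.2, 0.9]]
[ 0. -0. -0.]
[0.    0.001 0.003]
[-0.003  0.004  0.003]
[ 0.004  0.004 -0.002]
[ 0.003 -0.002  0.005]
[ 0.003 -0.004 -0.002]
[ 0.003 -0.006 -0.001]
[-0.009  0.002 -0.007]
[-0.    -0.003  0.008]
[ 0.006 -0.003 -0.004]
```

```bash
cat > ik.py <<'E'
from h import *
import kin3
from kin3 import fk
m,_=kin3.fit(.05)
lo=np.array([-2.96,-.34,-1.41,.24,-1.37,.17,-2.96]); hi=np.array([2.96,2.1,1.46,2.44,4.51,1.92,2.96])
def ik(p,Rt,q0,wt=1e-3,qn=None):
    qn=q0 if qn is None else qn
    f=lambda q: np.r_[fk(q,m)[0]-p, .2*(fk(q,m)[1].inv()*Rt).as_rotvec(), wt*(q-qn)]
    r=least_squares(f,np.clip(q0,lo+.001,hi-.001),bounds=(lo,hi)); e=f(r.x); return r.x,np.linalg.norm(e[:3]),np.linalg.norm(e[3:6])/.2
from scipy.optimize import least_squares
E
python3 - <<'E'
from ik import *
rng=np.random.default_rng(0)
def tgt(xg,zg,tilt,y=.0025):
    Rt=goalR(tilt); g=l2w(FR,[[xg,y,zg]])[0]; return g-Rt.apply([0,0,.054]),Rt
for zg in (.06,-.025,.015):
  for tilt in (0,5,10):
    p,Rt=tgt(.075,zg,tilt); S=[]
    for k in range(60):
        q,ep,er=ik(p,Rt,rng.uniform(lo,hi),wt=1e-5)
        if ep<1e-3 and er<3e-3: S.append(q)
    S=np.array(S)
    print(zg,tilt,len(S)); 
    if len(S): 
        mar=np.minimum((S-lo),(hi-S)).min(1); 
        for i in np.argsort(-mar)[:3]: print("   ",S[i].round(2),mar[i].round(2))
E
```

```text
0.06 0 25
    [ 0.85  0.45 -1.23  2.3   1.56  0.54 -0.01] 0.14
    [ 0.82  0.43 -1.2   2.3   1.55  0.51 -0.01] 0.14
    [ 0.76  0.38 -1.11  2.3   1.54  0.45 -0.02] 0.14
0.06 5 32
    [ 0.81  0.42 -1.18  2.24  1.29  0.52  0.24] 0.2
    [ 0.8   0.42 -1.17  2.24  1.28  0.52  0.25] 0.2
    [ 0.65  0.33 -0.97  2.25  1.18  0.41  0.31] 0.19
0.06 10 38
    [ 0.78  0.43 -1.15  2.18  1.06  0.57  0.46] 0.26
    [ 0.74  0.4  -1.1   2.18  1.02  0.54  0.49] 0.26
    [ 0.34  0.26 -0.6   2.2   0.69  0.37  0.76] 0.2
-0.025 0 29
    [ 0.75  0.75 -1.21  2.24  1.82  0.76 -0.13] 0.2
    [ 0.69  0.67 -1.1   2.24  1.83  0.67 -0.18] 0.2
    [ 0.53  0.55 -0.86  2.25  1.87  0.5  -0.29] 0.19
-0.025 5 38
    [ 0.71  0.69 -1.14  2.19  1.62  0.68  0.03] 0.25
    [ 0.7   0.67 -1.12  2.19  1.61  0.66  0.03] 0.25
    [ 0.64  0.62 -1.02  2.19  1.6   0.58  0.01] 0.25
-0.025 10 33
    [ 0.65  0.64 -1.05  2.13  1.38  0.63  0.23] 0.31
    [ 0.65  0.64 -1.05  2.13  1.38  0.62  0.23] 0.31
    [ 0.65  0.64 -1.05  2.13  1.38  0.62  0.23] 0.31
0.015 0 37
    [ 0.8   0.63 -1.24  2.27  1.72  0.68 -0.09] 0.17
    [ 0.8   0.62 -1.23  2.27  1.72  0.68 -0.1 ] 0.17
    [ 0.8   0.62 -1.23  2.27  1.72  0.68 -0.1 ] 0.17
0.015 5 31
    [ 0.77  0.59 -1.19  2.22  1.5   0.64  0.1 ] 0.22
    [ 0.76  0.58 -1.17  2.22  1.49  0.62  0.1 ] 0.22
    [ 0.75  0.57 -1.15  2.22  1.49  0.61  0.1 ] 0.22
0.015 10 39
    [ 0.67  0.52 -1.05  2.16  1.22  0.57  0.33] 0.28
    [ 0.67  0.52 -1.04  2.16  1.22  0.56  0.34] 0.28
    [ 0.63  0.49 -0.99  2.16  1.18  0.53  0.36] 0.28
```

```bash
cat >> ik.py <<'E'
def follow(q,p0,R0,p1,R1,n=15):
    """min joint-change tracking along straight line"""
    w=(R0.inv()*R1).as_rotvec(); 
    for i in range(1,n+1):
        s=i/n; q,ep,er=ik(p0+s*(p1-p0),R0*R.from_rotvec(s*w),q,wt=2e-3)
    return q,ep,er
def tgt(xg,zg,tilt,y=.0025,yaw=0):
    Rt=goalR(tilt)*R.from_rotvec([0,0,np.deg2rad(yaw)]); g=l2w(FR,[[xg,y,zg]])[0]; return g-Rt.apply([0,0,.054]),Rt
E
python3 - <<'E'
from ik import *
# validate: failed move
q=np.array([-1.54,.06,1.29,2.29,.09,.47,1.26]); p,T=fk(q,m); print(p)
p1,R1=tgt(.075,.04,0); print("replay",*[np.round(x,3) for x in follow(q,p,T,p1,R1)])
rng=np.random.default_rng(1)
for tilt in (3,6,9,12):
  for zg in (.06,.015,-.025):
    p,Rt=tgt(.072,zg,tilt); S=[]
    for k in range(40):
        q0=rng.uniform(lo,hi); q0[2]=abs(q0[2]); q0[0]=-1; q0[4]=-1+.5*rng.standard_normal(); q0[6]=2.4
        q,ep,er=ik(p,Rt,q0,wt=1e-5)
        if ep<1e-3 and er<3e-3 and q[2]>.1: S.append(q)
    S=np.array(S)
    if len(S):
        mar=np.minimum((S-lo),(hi-S)).min(1); i=np.argmax(mar); print(tilt,zg,len(S),S[i].round(2),mar[i].round(2))
    else: print(tilt,zg,0)
E
```

```text
[0.47812286 0.06760834 0.27606013]
replay [-0.966  0.34   0.892  2.322 -1.37   0.17   2.716] 0.004 0.05
3 0.06 33 [-1.13  0.35  1.09  2.34 -1.32  0.24  2.67] 0.05
3 0.015 0
3 -0.025 0
6 0.06 39 [-1.15  0.39  1.15  2.31 -1.16  0.33  2.51] 0.13
6 0.015 38 [-0.87  0.41  0.82  2.27 -1.32  0.23  2.66] 0.05
6 -0.025 0
9 0.06 38 [-1.1   0.37  1.09  2.28 -0.92  0.35  2.28] 0.16
9 0.015 35 [-0.94  0.47  0.94  2.24 -1.19  0.33  2.52] 0.16
9 -0.025 39 [-0.72  0.49  0.67  2.21 -1.24  0.23  2.58] 0.06
12 0.06 39 [-1.01  0.33  0.97  2.24 -0.66  0.37  2.04] 0.2
12 0.015 38 [-0.94  0.48  0.96  2.21 -1.04  0.4   2.39] 0.23
12 -0.025 40 [-0.84  0.56  0.85  2.18 -1.2   0.38  2.52] 0.17
```

Run:
```python
from ik import *
o=get_obs(); q=o["q"].copy(); p,T=fk(q,m); print("model err mm",(1e3*(p-o["eef_pos"])).round(1))
p=o["eef_pos"];T=rq(o["tool_rot"])
for yaw in (0,):
  qq=q.copy(); pc,Tc=p,T
  for zg in (.07,.03,-.027,.013,-.027):
    p1,R1=tgt(.072,zg,11,yaw=yaw); qq,ep,er=follow(qq,pc,Tc,p1,R1,10); pc,Tc=p1,R1
    print(yaw,zg,qq.round(2),round(ep,4),round(er,3))
P=[tgt(.072,z,11) for z in (.07,.03)]
plan([a[0] for a in P],[a[1] for a in P])
```

```text
model err mm [-1.5 -1.2 -1.9]
0 0.07 [-1.17  0.39  1.19  2.26 -0.88  0.44  2.25] 0.0 0.0
0 0.03 [-0.99  0.45  1.    2.23 -1.01  0.38  2.37] 0.0 0.0
0 -0.027 [-0.79  0.53  0.77  2.19 -1.2   0.32  2.53] 0.0 0.0
0 0.013 [-0.92  0.47  0.92  2.22 -1.07  0.37  2.42] 0.0 0.0
0 -0.027 [-0.79  0.53  0.77  2.19 -1.2   0.32  2.53] 0.0 0.0
[1.3, 0.17, -0.28] [0.86, -0.23, 0.33] tip dist 0.033
[1.22, 0.23, 1.31] [0.86, -0.23, 0.33] tip dist 0.045
```

>>> apply_moves --moves '[[[0.6,0.1,-0.15],[0.43,-0.12,0.16],0],[[1.3,0.17,-0.3],[0.86,-0.23,0.33],0],[[1.3,0.17,-0.3],[0.86,-0.23,0.33],0],[[1.25,0.2,0.5],[0.86,-0.23,0.33],0],[[1.22,0.23,1.3],[0.86,-0.23,0.33],0],[[1.22,0.23,1.3],[0.86,-0.23,0.33],0]]'

```text
t: 13.88
eef_pos: [0.5513, 0.0245, 0.2031]
tool_rot: [0.146, 0.691, 0.693, 0.147]
contact_force: [-0.5, -0.1, -0.0]
gripper_width: 0.498
```

Run:
```python
from h import *
state()
for n in("wrist",):
    c=cam(n); im=c["color"][:,:,::-1]
    cv2.imwrite(f"pics/{n}9.png",im)
    print([ (x["pixel"],x["conf"]) for x in look_for(n,"gauge_grip")[:2]])
    print("grip corners",proj(c,l2w(FR,[[.075+a,b,-.015] for a in(-.02,.02) for b in(-.007,.007)])).round(0).tolist())
```

```text
t 13.88 tcp [0.5513 0.0245 0.2031] loc tcp [81.3 -0.1 82.8] loc tip [67.4 -0.2 11.6] err deg [11.1 -0.1  0.2] F [-0.5 -0.1 -0. ] g 0.5 q [-0.93  0.42  0.92  2.23 -0.93  0.35  2.28]
[([258.3, 324.9], 0.7)]
grip corners [[306.0, 226.0], [332.0, 226.0], [306.0, 297.0], [332.0, 297.0]]
```

View pics/wrist9.png

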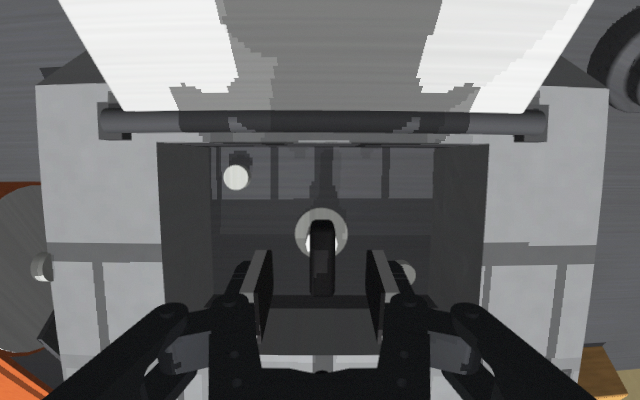

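>>> apply_moves --moves '[[[0.03,0.2,0.6],[0,0,0],0],[[0.03,0.35,1.2],[0,0,0],0],[[0.03,0.45,1.8],[0,0,0],0],[[0.03,0.53,2.24],[0,0,0],0],[[0.03,0.53,2.24],[0,0,0],0]]'

```text
t: 14.6
eef_pos: [0.5865, 0.026, 0.1585]
tool_rot: [0.147, 0.691, 0.693, 0.147]
contact_force: [-0.6, 0.1, -0.2]
gripper_width: 0.501
```

Run:
```python
from h import *
o=state(); T=rq(o["tool_rot"]); print("grasp loc",(1e3*loc(o["eef_pos"]+T.apply([0,0,.054]))).round(1))
c=cam("wrist"); cv2.imwrite("pics/wrist10.png",c["color"][:,:,::-1])
```

```text
t 14.6 tcp [0.5865 0.026  0.1585] loc tcp [84.6  1.2 26.1] loc tip [ 70.7   1.1 -45.2] err deg [11.  -0.1  0.1] F [-0.6  0.1 -0.2] g 0.5 q [-0.73  0.51  0.7   2.17 -1.09  0.28  2.42]
grasp loc [[ 74.3   1.1 -26.9]]
```

View pics/wrist10.png

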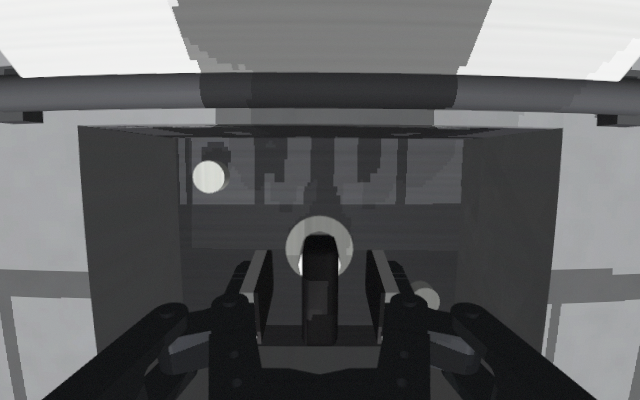

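>>> apply_moves --moves '[[[0,0,0],[0,0,0],-1],[[0,0,0],[0,0,0],-1],[[0,0,0],[0,0,0],-1],[[0,0,0],[0,0,0],-1],[[0,0,0],[0,0,0],-1],[[0,0,0],[0,0,0],-1]]' --force 70

```text
t: 15.4
eef_pos: [0.5865, 0.0262, 0.159]
tool_rot: [0.147, 0.691, 0.693, 0.148]
contact_force: [-3.5, 0.5, 5.8]
gripper_width: 0.149
```

Run:
```python
from h import *
o=state(); n=FR[1]; print("F local",(o["contact_force"]@n).round(1))
R0=rq(o["tool_rot"]); print("n in tool",R0.inv().apply(n[:,2]).round(4))
c=cam("wrist"); cv2.imwrite("pics/wrist11.png",c["color"][:,:,::-1])
from ik import *
q=o["q"].copy(); p=o["eef_pos"]; 
for d in (.01,.02,.03,.04): q,ep,er=follow(q,p+n[:,2]*(d-.01),R0,p+n[:,2]*d,R0,4); print(d,q.round(2),ep.round(4))
```

```text
t 15.4 tcp [0.5865 0.0262 0.159 ] loc tcp [84.8  1.4 26.4] loc tip [ 71.    1.4 -44.8] err deg [11.  -0.   0.2] F [-3.5  0.5  5.8] g 0.15 q [-0.73  0.51  0.7   2.17 -1.09  0.28  2.42]
F local [0.5 0.5 6.8]
n in tool [-0.0011 -0.1908 -0.9816]
0.01 [-0.76  0.49  0.73  2.19 -1.06  0.29  2.4 ] 0.0
0.02 [-0.79  0.47  0.77  2.2  -1.03  0.3   2.37] 0.0
0.03 [-0.83  0.45  0.81  2.21 -1.    0.32  2.35] 0.0
0.04 [-0.87  0.44  0.85  2.22 -0.97  0.33  2.32] 0.0
```

View pics/wrist11.png

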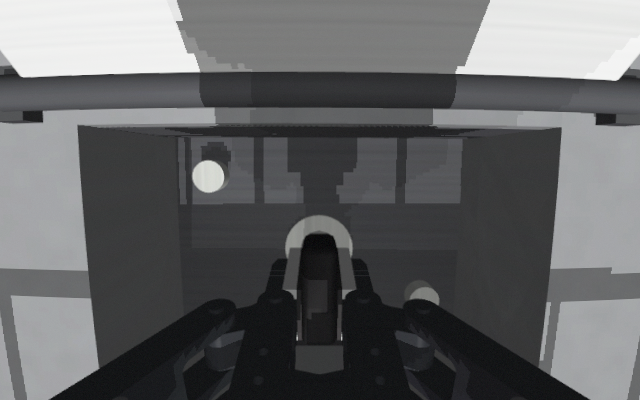

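>>> apply_moves --moves '[[[0,-0.04,-0.2],[0,0,0],-1],[[0,-0.08,-0.4],[0,0,0],-1],[[0,-0.13,-0.65],[0,0,0],-1],[[0,-0.17,-0.9],[0,0,0],-1],[[0,-0.22,-1.12],[0,0,0],-1],[[0,-0.26,-1.32],[0,0,0],-1],[[0,-0.275,-1.42],[0,0,0],-1],[[0,-0.275,-1.42],[0,0,0],-1]]' --force 70

```text
t: 16.45
eef_pos: [0.566, 0.0263, 0.1882]
tool_rot: [0.147, 0.691, 0.693, 0.147]
contact_force: [7.5, -1.1, -8.3]
gripper_width: 0.153
```

Run:
```python
from h import *
o=state(); n=FR[1]; print("F local",(o["contact_force"]@n).round(1))
c=cam("wrist"); cv2.imwrite("pics/wrist12.png",c["color"][:,:,::-1])
c=cam("scene"); cv2.imwrite("pics/scene12.png",cv2.resize(c["color"][120:240,250:370,::-1],None,fx=4,fy=4,interpolation=2))
```

```text
t 16.45 tcp [0.566  0.0263 0.1882] loc tcp [84.8  1.6 62.2] loc tip [71.   1.5 -9.1] err deg [11.  -0.1  0.1] F [ 7.5 -1.1 -8.3] g 0.15 q [-0.86  0.45  0.84  2.21 -0.99  0.33  2.33]
F local [  1.3  -1.1 -11.1]
```

View pics/wrist12.png

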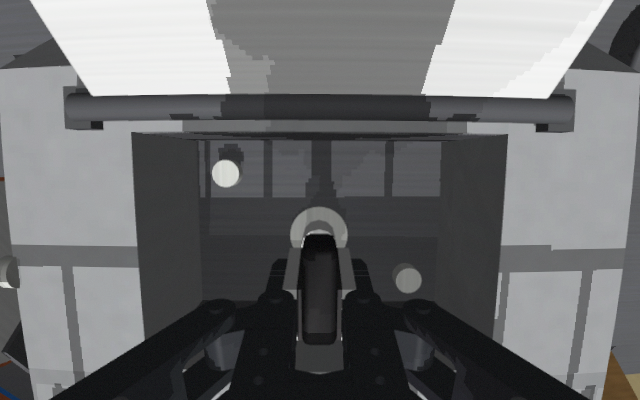

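View pics/scene12.png

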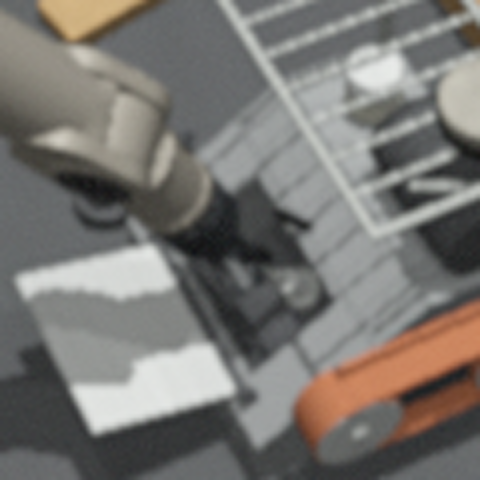

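>>> apply_moves --moves '[[[0,-0.015,-0.08],[0,0,0],-1],[[0,-0.031,-0.161],[0,0,0],-1],[[0,-0.031,-0.161],[0,0,0],-1],[[0,-0.031,-0.161],[0,0,0],-1],[[0,-0.031,-0.161],[0,0,0],-1]]' --force 70

```text
t: 17.18
eef_pos: [0.5638, 0.0263, 0.1915]
tool_rot: [0.147, 0.691, 0.693, 0.147]
contact_force: [7.6, -1.0, -9.8]
gripper_width: 0.154
```

Run:
```python
from h import *
o=state(); n=FR[1]; print("F local",(o["contact_force"]@n).round(1))
c=cam("wrist"); im=c["color"][:,:,::-1]; cv2.imwrite("pics/wrist13.png",cv2.resize(im[180:300,240:400],None,fx=5,fy=5,interpolation=2))
im=cv2.imread("pics/wrist12.png"); cv2.imwrite("pics/wrist12c.png",cv2.resize(im[180:300,240:400],None,fx=5,fy=5,interpolation=2))
o=get_obs(); print((1e3*loc(o["eef_pos"])).round(2))
```

```text
t 17.18 tcp [0.5638 0.0263 0.1915] loc tcp [84.9  1.6 66.1] loc tip [71.   1.5 -5.2] err deg [11.  -0.1  0.1] F [ 7.6 -1.  -9.8] g 0.15 q [-0.88  0.45  0.85  2.21 -0.97  0.33  2.32]
F local [  0.6  -1.1 -12.4]
[[84.81  1.66 66.09]]
```

View pics/wrist13.png

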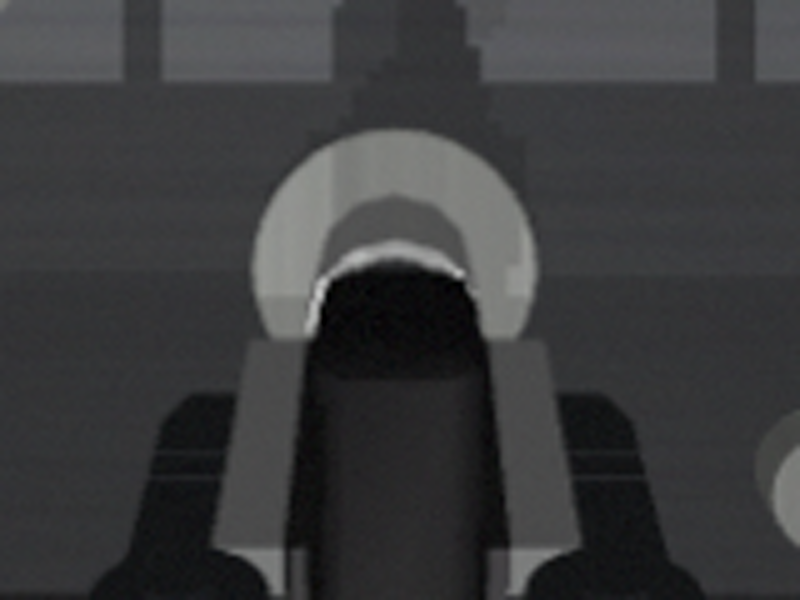

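View pics/wrist12c.png

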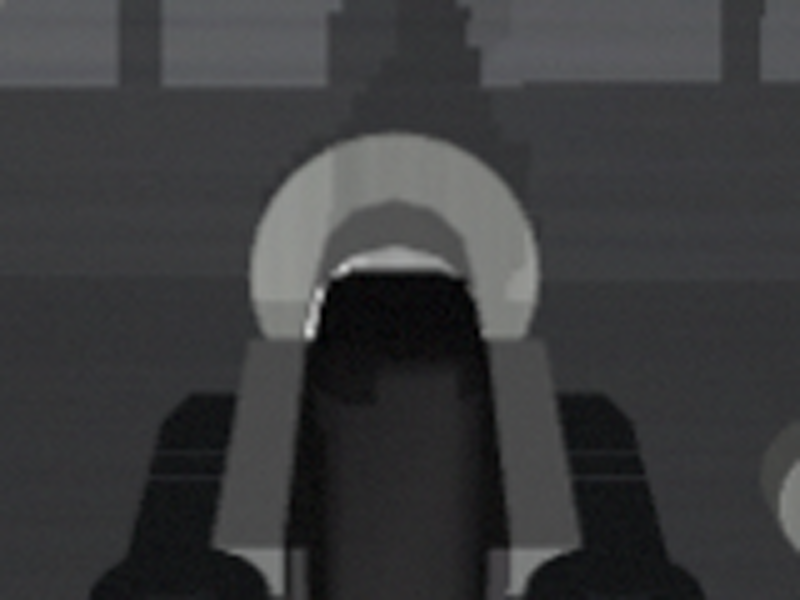

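>>> apply_moves --moves '[[[0,-0.002,-0.012],[0,0,0],-1],[[0,-0.002,-0.012],[0,0,0],-1],[[0,-0.002,-0.012],[0,0,0],-1],[[0,-0.002,-0.012],[0,0,0],-1],[[0,-0.002,-0.012],[0,0,0],-1],[[0,-0.002,-0.012],[0,0,0],-1],[[0,-0.002,-0.012],[0,0,0],-1],[[0,-0.002,-0.012],[0,0,0],-1]]' --force 70

```text
t: 18.23
eef_pos: [0.5636, 0.0263, 0.1917]
tool_rot: [0.147, 0.691, 0.693, 0.147]
contact_force: [7.0, -1.6, -10.0]
gripper_width: 0.155
```

Run:
```python
from h import *
o=state(); n=FR[1]; print("F local",(o["contact_force"]@n).round(1))
```

```text
t 18.23 tcp [0.5636 0.0263 0.1917] loc tcp [84.8  1.6 66.4] loc tip [71.   1.5 -4.9] err deg [11.  -0.1  0.1] F [  7.   -1.6 -10. ] g 0.16 q [-0.88  0.45  0.85  2.21 -0.97  0.33  2.32]
F local [ -0.   -1.6 -12.2]
```

>>> apply_moves --moves '[[[0,0.04,0.2],[0,0,0],-1],[[0,0.09,0.45],[0,0,0],-1],[[0,0.14,0.7],[0,0,0],-1],[[0,0.19,0.95],[0,0,0],-1],[[0,0.235,1.2],[0,0,0],-1],[[0,0.275,1.42],[0,0,0],-1],[[0,0.305,1.565],[0,0,0],-1],[[0,0.305,1.565],[0,0,0],-1],[[0,0.305,1.565],[0,0,0],-1]]' --force 70

```text
t: 19.35
eef_pos: [0.5864, 0.0262, 0.1591]
tool_rot: [0.147, 0.691, 0.693, 0.147]
contact_force: [2.4, -1.8, 0.2]
gripper_width: 0.155
```

Run:
```python
from h import *
o=state(); n=FR[1]; print("F local",(o["contact_force"]@n).round(1))
```

```text
t 19.35 tcp [0.5864 0.0262 0.1591] loc tcp [84.8  1.4 26.5] loc tip [ 70.9   1.3 -44.7] err deg [11.  -0.1  0.2] F [ 2.4 -1.8  0.2] g 0.15 q [-0.74  0.51  0.7   2.17 -1.08  0.28  2.42]
F local [ 2.  -1.8 -1.2]
```

Home within 0.1 mm. Now I open the jaws half-way, let it settle, and withdraw.

>>> apply_moves --moves '[[[0,0,0],[0,0,0],-0.3],[[0,0,0],[0,0,0],0],[[0,0,0],[0,0,0],0],[[0,0,0],[0,0,0],0],[[0,-0.08,-0.4],[0,0,0],0],[[0,-0.23,-1.2],[0,0,0],0],[[0,-0.46,-2.4],[0,0,0],0],[[0,-0.7,-3.6],[0,0,0],0],[[0,-0.8,-4.4],[0,0,0],0],[[0,-0.8,-4.4],[0,0,0],0]]'

```text
t: 20.6
eef_pos: [0.5233, 0.0269, 0.2519]
tool_rot: [0.146, 0.69, 0.693, 0.148]
contact_force: [0.2, 0.1, -0.8]
gripper_width: 0.498
```

Run:
```python
from h import *
state()
for n in("wrist","scene","top"):
    c=cam(n); im=c["color"][:,:,::-1].copy()
    if n=="wrist":
        print("grip top corners",proj(c,l2w(FR,[[.075+a,b+.002,-.015] for a in(-.02,.02) for b in(-.007,.007)])).round(0).tolist())
    for th in (2.15,2.25):
        cc,sn=np.cos(th),np.sin(th); print(n,th,proj(c,l2w(FR,[[.155*cc,y,.155*sn] for y in(-.095,.095)])).round(1).tolist())
    cv2.imwrite(f"pics/{n}14.png",im)
cv2.imwrite("pics/sc14.png",cv2.resize(cv2.imread("pics/scene14.png")[130:250,240:400],None,fx=5,fy=5,interpolation=2))
cv2.imwrite("pics/tc14.png",cv2.resize(cv2.imread("pics/top14.png")[150:290,230:390],None,fx=4,fy=4,interpolation=2))
```

```text
t 20.6 tcp [0.5233 0.0269 0.2519] loc tcp [ 86.4   2.5 138.8] loc tip [72.5  2.6 67.5] err deg [11.   0.   0.1] F [ 0.2  0.1 -0.8] g 0.5 q [-1.22  0.33  1.22  2.26 -0.73  0.43  2.12]
grip top corners [[308.0, 203.0], [328.0, 203.0], [308.0, 259.0], [328.0, 259.0]]
wrist 2.15 [[-0.0, -189.1], [623.4, -195.2]]
wrist 2.25 [[23.1, -201.8], [600.5, -207.0]]
scene 2.15 [[275.6, 224.8], [255.2, 186.3]]
scene 2.25 [[274.7, 227.3], [254.4, 188.9]]
top 2.15 [[325.0, 263.4], [267.5, 263.2]]
top 2.25 [[324.9, 265.1], [267.8, 264.9]]
```

View pics/wrist14.png

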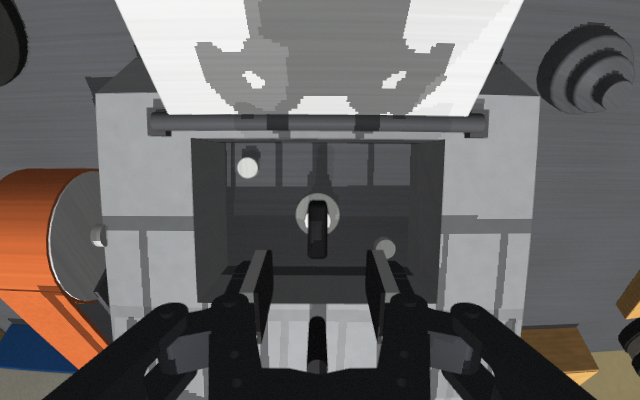

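View pics/sc14.png

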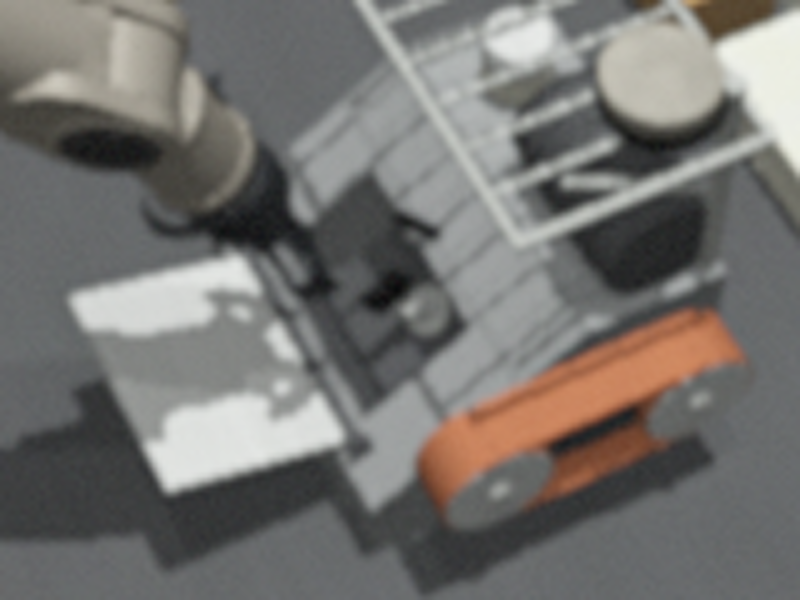

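View pics/tc14.png

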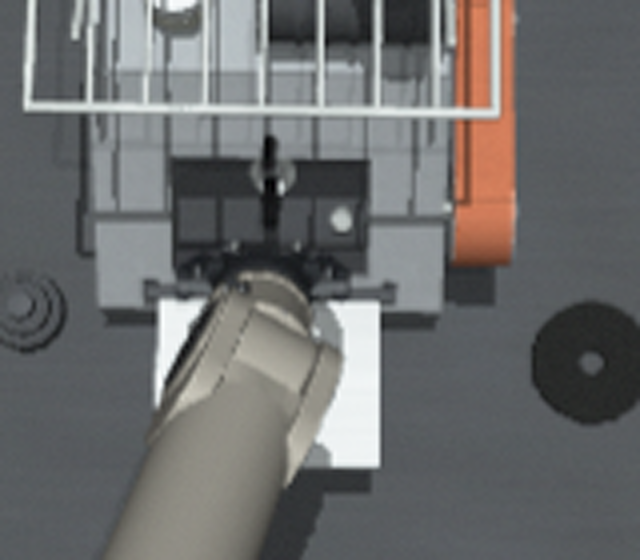

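Run:
```python
from h import *
state(); print(hand_in())
```

```text
t 20.75 tcp [0.5235 0.0266 0.2509] loc tcp [ 85.9   2.1 137.8] loc tip [72.   2.1 66.6] err deg [11.1 -0.   0.1] F [-0.1 -0.3 -0.5] g 0.5 q [-1.21  0.34  1.21  2.26 -0.73  0.43  2.12]
the job is handed in; nothing more can be done
None
```

I did the belt tension check in the order asked and handed it in at about 20.8 s.

**What I did**
- **Hatch:** I pushed it in to its stop, backed off so the catch popped it ajar, then hooked the free edge from behind. I lifted it past the tipping point and it fell open by itself.
- **Gauge:** I gripped it across y and pulled straight out 40.0 mm by the arm's own reading. I held it at 39.7–40.0 mm for about 1.4 s, eased it home (within about 0.1 mm), released it and withdrew.

**Last checks**
- **Hatch angle:** its free edge sits within 2 pixels of where a fully open hatch (2.25 rad) should be, in both the scene and top pictures.
- **Pull force:** the spring force at the hold was 12.2–12.4 N against the stated 12 N, so the grip had not slipped.
- **Gauge and surroundings:** in the last pictures the gauge is home and the catch is still out. The brush, tin and wheel look where they were. The force on the tool was about zero.

**Less clean**
- **Hard push:** the wrist force was about 105 N when I read it at the hatch stop, higher than intended. That is under the 120 N limit, but it was not read continuously.
- **Stray during approach:** on the way to the gauge the arm ran into a wrist joint limit and strayed about 30 mm sideways, touching nothing. I then held the tool about 11 degrees more upright than square to the slope.
- **Mark ring:** I could not make it out in the wrist picture because the grip hid it. The 40 mm rests on the arm's measured travel and the force.

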